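# Keep an enamelled plate flat in the dowelled press

### The job

The thin enamelled copper plate has just come from firing and must be kept flat as it cools: slide the spatula under it, lift it off the cooling rack and lay it down flat in the seat of the lower press half, never touching it with the fingers. Draw the spatula out and lay it on the worktop, then set the loose top half over the two dowels and press it down firmly on the plate. Finish while still holding the top half and pressing, and leave the dish, the jar and the tweezers alone.

Things in the scene. Friction and masses are not known exactly. Their poses are not given: they have to be found in the camera images.
- plate: Square copper plate with a white enamelled field and a bare rim, 56 x 56 x 3 mm, 75 g, lying on the rack. Origin: centre of its underside; z up, x and y along its edges.
- rack: Fixed cooling rack: two level 5 mm rods along x at y = +-23 mm, tops 30 mm up, carry the plate; 5 mm legs at x = +-36, y = +-23 mm, 36.5 mm high; foot 84 x 70 mm, 6 mm high. Origin: centre of its underside, on the worktop. Below the plate it is open from end to end (41 mm wide, 6 to 30 mm high); its -x end faces the robot.
- spatula: Narrow spatula lying on the worktop, 90 g. Wooden handle 18 mm wide, 20 mm high, x = -53 to +47 mm; thin shank; steel blade 22 mm wide, 2 mm thick, x = 89 to 169 mm. Origin: under the handle at the place to grip, level with the blade's underside; x points to the blade's tip, z up.
- blade (a point): Middle of the spatula blade's upper face: 125 mm along the spatula's x from its origin and 2 mm up; axes as the spatula's.
- press_base: Lower half of the press, screwed to the worktop: steel slab 96 x 96 x 8 mm with two ledges along x (y = 17 to 35 mm on either side, x = +-34 mm), tops 26 mm up. The slot between them, 34 mm wide, 8 to 26 mm high, open at both x ends (-x faces the robot), lets the spatula sink below the plate and be drawn out. Origin: centre of its underside, on the worktop.
- seat (a point): Centre of the seat where the plate is to lie on the ledges, 26 mm over the worktop; axes as the lower half's. Steel tabs round it, upright at 31 mm from the centre up to 6 mm above the seat, then flared outward up to 13 mm, guide the plate to within 3 mm; none stands in the slot.
- dowel_a (a point): Tip of one upright 10 mm dowel, 66 mm over the worktop, at x = +37, y = -37 mm of the lower half; the last 8 mm taper to 4 mm.
- dowel_b (a point): Tip of the other dowel, just the same, at x = -37, y = +37 mm of the lower half.
- press_top: Loose top half, 0.35 kg: steel plate 96 x 96 x 8 mm with 12 mm through holes at (x, y) = (+37, -37) and (-37, +37) mm (fits half a turn round too), two bars 12 mm high below, on which it stands, wooden handle along y above, 20 mm wide (x), 72 mm long, 34 to 52 mm up. Origin: centre, level with the bars' undersides; 3 mm above the seat when pressed on the plate.
- screen_top (a point): Middle of the top edge of the fixed black upright screen that stands along x (0.52 m long, 45 mm thick) to the right of the work, 0.365 m high; the hand may have to cross over it first.
- dish: Small white porcelain dish, 56 mm wide, 24 mm high; bystander. Origin under its centre.
- jar: White jar with a blue cap, 52 mm wide, 60 mm high; bystander. Origin under its centre.
- tweezers: Dark tweezers, 137 mm long, lying on the worktop; bystander. Origin under the middle.

How it is judged:
By the outcome, as a careful person would: the job done as asked, in the order asked, and still so for the second after the job is handed in, while the arm keeps its last pose, push and grip.
It also fails if it takes over 72 s, if anything falls off the work surface, if the arm or the gripper's body presses on something with over 40 N, if the wrist force passes 120 N, or if a joint passes its speed limit or range.

### The arm

A 6-joint arm with a two-finger parallel gripper is mounted at the origin on a cart in front of the work surface, level with it; the furniture and walls round the work are solid. World frame = base frame: x ahead of the robot, y to its left, z up, the work surface at z = 0. Lengths are in m, angles in rad, forces in N, time in s.
With the tool pointing down it reaches from about 0.225 to 0.875 m from the base axis. Payload 3.4 kg.
Tool frame: the origin (TCP) lies at the very end of the fingers, on their centre line; the grasp point (between the pads) lies 19 mm behind it (manip.pinch_z is the distance from the TCP to the grasp point, in m); z points along the fingers, y is the line along which they close (so a half turn about z gives the same grasp; the last joint's range is limited). The gripper opens to 85 mm and grips with 20 to 120 N. Pads are 22 mm wide; open, the fingers measure 114 mm over their backs; the gripper's body (76 mm by 85 mm) begins 54 mm behind the grasp point. The pads swing forward as they close: fully open they stand 13 mm farther back than shut.
Start: joints at [1.202, 0.276, 1.505, -0, 1.361, -0.121], TCP at [0.141, 0.557, 0.231] pointing down, gripper open.
Joint ranges: [-2.89, 2.89], [-0.75, 2.08], [0.22, 2.7], [-1.18, 4.32], [0.11, 2.71], [-2.7, 2.7]. Speed limits (rad/s): [2.57, 2.57, 3.14, 3.14, 3.14, 3.14].

### API

Orientations are given as a unit quaternion [w, x, y, z].
In Python, from rig import manip gives the robot as it stands. The module is installed in compiled form; this text tells all that it offers.
- The arm moves only by the shell command python3 -m jog 'ROWS' [FORCE]. ROWS is JSON, a list of rows, each an object of numbers: "dx", "dy", "dz": the shift along the tool's x, y, z each as a share of 25 cm, from -1 to 1; "ax", "ay", "az": the turn, a rotation vector about the tool's x, y, z each as a share of 90 degrees, from -1 to 1; "grip": the opening, from -1 (shut) to 1 (fully open), so that 0 is half open. A call has 1 to 5 rows; each row is the pose to reach, as a shift and turn from the pose commanded when the call began, along the tool's axes at that moment; what a row does not reach only later rows make up. A row lasts 1/12 s, in which the tool goes at most 41.7 mm and 7.16 degrees, less where a joint would pass 70% of its speed; a pose out of reach is approached as far as the arm can. A call with a number of a shift or a turn outside -1 to 1 is refused whole. A call with a gripper value outside its range is refused whole. The fingers move at their own pace and stop on an object; FORCE is the grip in N (left out, the last holds). Time passes only in rows, so rows that repeat a pose let the fingers close. It gives the time, the measured TCP pose, the force, the opening and the grip force at its end, in the units of the state.
- manip.get_state(): the state, without advancing time (a new reading comes with each control period).
- manip.get_image(name): name is "scene" or "top"; returns a dict with "img" (480x640x3 uint8, red, green, blue), "mtx" (3x3 intrinsics, pixels), "k1" (the pictures are not rectified: a ray, as slopes to the right and down, at radius r is drawn at 1 + k1 r^2 times it, then the intrinsics apply), "world_to_cam" (4x4, takes a point from world to camera coordinates). Camera axes: x right, y down, z forward; pixel columns grow to the right and rows downward; lengths in m; the calibration is good to about 2 mm. A picture is of the moment at which its call begins. There is no depth.
- manip.sign_off(): hands the job in; it is judged then, once.
The state is a dict: "clock": time; "qpos": joint angles; "qd": joint speeds; "effort": joint torques, N m; "position": TCP position; "ee_rot": TCP orientation; "contact_force": force on the tool from outside, world axes, zero at the start; "moment": the same for the moment, N m; "width": finger opening in m; "gripper_force": force on a finger pad.
Only numpy, scipy, OpenCV 4.12 (cv2) and the standard library are available. Lean on these libraries where they do the work, as an engineer would, in place of code of your own. Each camera call takes 0.05 s, during which the arm holds its last target. There are 200 camera calls.

## Working session

There is one attempt and no reset: what is moved stays moved. The work goes in short steps, Python scripts to look and compute and a shell command to move; the robot and the scene stay as the last step left them, time stands still between calls to the robot, and variables do not carry over. Pictures are saved under pics/ and viewed, at most 10 in all, crops included, and the job is handed in when it is done.

```bash
mkdir -p pics; ls
python3 - <<'E'
from rig import manip
import cv2,numpy as np
s=manip.get_state();print({k:np.round(v,3).tolist() for k,v in s.items()}, manip.pinch_z)
for n in("scene","top"):
    d=manip.get_image(n);cv2.imwrite(f"pics/{n}0.png",d["img"][:,:,::-1])
    print(n,d["mtx"].round(1).tolist(),d["k1"],d["world_to_cam"].round(4).tolist())
E
```

```text
pics
{'clock': 0.0, 'qpos': [1.202, 0.277, 1.506, 0.0, 1.361, -0.121], 'qd': [0.001, 0.0, 0.002, -0.001, -0.001, 0.001], 'effort': [-0.003, -41.678, -24.58, -0.0, 0.011, -0.0], 'position': [0.141, 0.557, 0.23], 'ee_rot': [-0.0, 0.124, 0.992, -0.001], 'contact_force': [-0.525, 0.64, 0.203], 'moment': [-0.003, 0.012, 0.022], 'gripper_force': 0.0, 'width': 0.085} 0.0187
scene [[488.7, 0.0, 326.8], [0.0, 488.7, 239.2], [0.0, 0.0, 1.0]] -0.001318209472602864 [[0.4636, -0.886, 0.0054, -0.1478], [-0.5181, -0.2761, -0.8095, 0.497], [0.7188, 0.3725, -0.587, 0.5367], [0.0, 0.0, 0.0, 1.0]]
top [[433.1, 0.0, 313.3], [0.0, 433.1, 237.4], [0.0, 0.0, 1.0]] 0.007171616734376593 [[-0.0003, -1.0, 0.0045, 0.1504], [-0.9731, -0.0008, -0.2303, 0.5818], [0.2303, -0.0044, -0.9731, 0.9304], [0.0, 0.0, 0.0, 1.0]]
```

View pics/scene0.png

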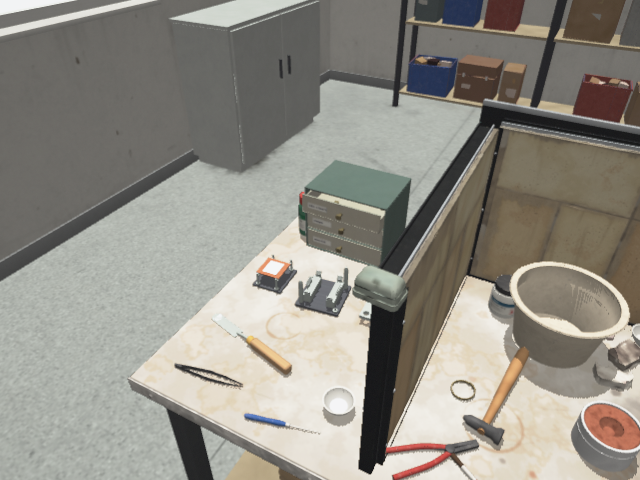

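View pics/top0.png

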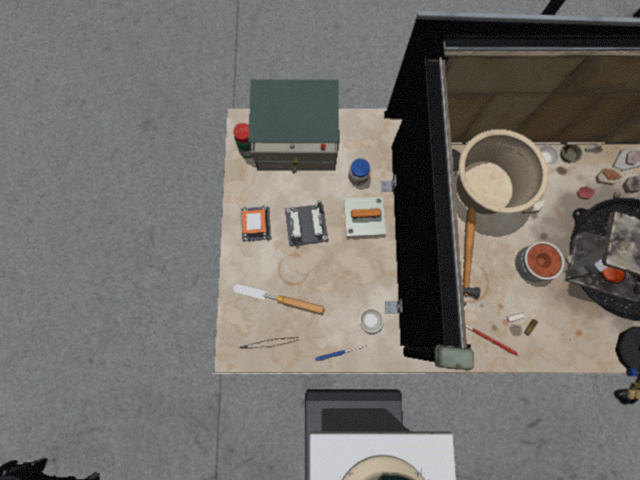

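The scene picture shows the plate on the rack (275,270), press base (323,293), spatula (blade 228,325, handle 270,355) and the top half hidden behind the screen. In the top picture the rack and plate are at (255,222), press base (306,224), press top (365,216), spatula from (236,290) to (323,308), dish (372,321) and tweezers (270,343).

```bash
cat > h.py <<'E'
import numpy as np,cv2
from rig import manip
def cam(n):
    d=manip.get_image(n);d["img"]=d["img"].copy();return d
def ray(d,u,v,z):
    K=d["mtx"];p=np.array([(u-K[0,2])/K[0,0],(v-K[1,2])/K[1,1]]);q=p.copy()
    for _ in range(5): q=p/(1+d["k1"]*(q@q))
    T=d["world_to_cam"];R=T[:3,:3];c=-R.T@T[:3,3];r=R.T@np.array([*q,1.]);return c+r*(z-c[2])/r[2]
def proj(d,P):
    T=d["world_to_cam"];c=T[:3,:3]@np.array(P)+T[:3,3];q=c[:2]/c[2];q=q*(1+d["k1"]*(q@q))
    return d["mtx"][[0,1],[0,1]]*q+d["mtx"][:2,2]
def blobs(d,lo,hi,roi,amin=15):
    u0,v0,u1,v1=roi;h=cv2.cvtColor(d["img"][v0:v1,u0:u1],cv2.COLOR_RGB2HSV)
    m=cv2.inRange(h,np.array(lo),np.array(hi));n,L,st,c=cv2.connectedComponentsWithStats(m)
    out=[]
    for i in range(1,n):
        if st[i,4]>=amin:
            pts=np.argwhere(L==i)[:,::-1].astype(np.float32)+[u0,v0];out.append((int(st[i,4]),pts))
    return sorted(out,key=lambda a:-a[0])
def rect(d,pts,z):
    w=np.array([ray(d,u,v,z)[:2] for u,v in pts],np.float32);(c,s,a)=cv2.minAreaRect(w*1000);return np.round(c,1),np.round(s,1),round(a,1)
E
python3 - <<'E'
from h import *
t=cam("top");s=cam("scene")
cv2.imwrite("pics/t1.png",cv2.resize(t["img"][150:330,225:395,::-1],None,fx=3.3,fy=3.3,interpolation=cv2.INTER_CUBIC))
cv2.imwrite("pics/s1.png",cv2.resize(s["img"][250:410,200:380,::-1],None,fx=3.6,fy=3.6,interpolation=cv2.INTER_CUBIC))
for nm,d,roi in(("top",t,(235,195,275,245)),("scene",s,(245,245,305,300))):
    for a,p in blobs(d,(0,120,120),(18,255,255),roi)[:2]: print(nm,"plate rim",a,*rect(d,p,.033))
for nm,d,roi in(("top",t,(270,285,330,320)),("scene",s,(240,325,300,380)),("top",t,(345,200,385,225))):
    for a,p in blobs(d,(5,100,80),(25,255,255),roi)[:1]: print(nm,"wood",a,*rect(d,p,.02 if roi[1]>250 else .052))
for a,p in blobs(t,(0,0,0),(180,255,80),(280,195,335,250))[:1]:print("base",rect(t,p,.008))
for a,p in blobs(t,(0,0,0),(180,255,80),(235,200,275,245))[:1]:print("rack foot",rect(t,p,.006))
E
```

```text
top plate rim 251 [630.4 294.3] [55.4 55.2] 2.1
scene plate rim 156 [628.1 296.2] [55.  54.3] 3.8
top wood 335 [433.1 181.7] [109.7  17.3] 75.5
scene wood 210 [427.6 181.2] [112.4  18.3] 75.5
top wood 210 [646.3  25.4] [17.3 66.9] 0.1
base (array([588.1, 184.1]), array([22.5, 46.5]), 0.0)
rack foot (array([599. , 294.3]), array([15.6, 41.8]), 6.6)
```

View pics/t1.png

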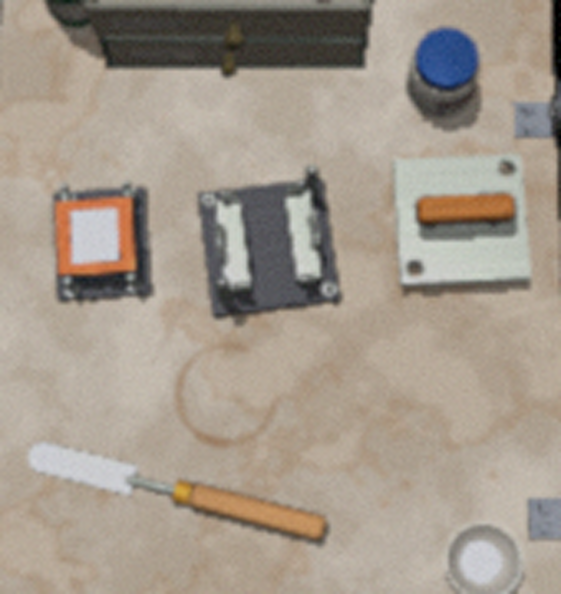

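View pics/s1.png

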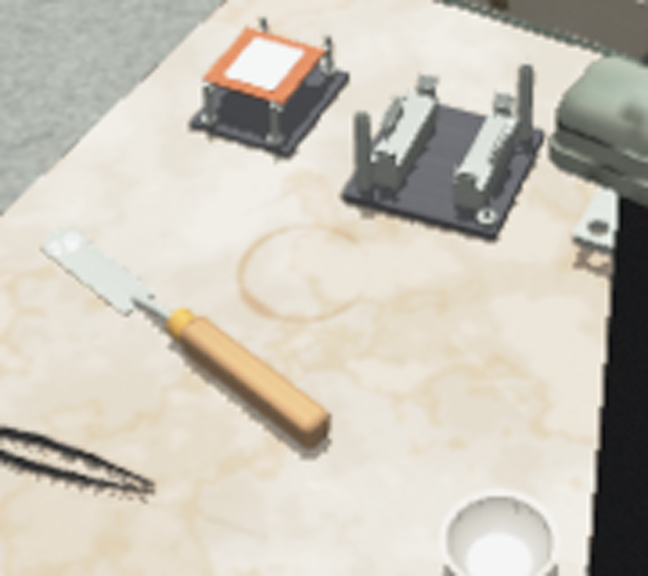

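The crops (top ×3.3, offset 225,150) show base slab corners near (199,193), (322,178), (340,300), (215,315), with screws at (208,200) and (330,289). The press top corners are near (397,160), (522,157), (530,282), (402,288), with holes at (508,167) and (415,267). The rack foot and plate are turned slightly.

Run:
```python
from h import *
t=cam("top");s=cam("scene")
def T(pts,z,d=t,f=3.3,o=(225,150)): return np.array([ray(d,o[0]+(u-.5)/f,o[1]+(v-.5)/f,z)[:2]*1000 for u,v in pts])
def show(n,w):
    L=np.linalg.norm(w-np.roll(w,-1,0),axis=1);c,sz,a=cv2.minAreaRect(w.astype(np.float32));print(n,w.mean(0).round(1),"sides",L.round(1),"ang",[round(float(np.degrees(np.arctan2(*(w[i]-w[i-1])[::-1]))),1) for i in range(len(w))])
show("base top",T([(199,193),(322,178),(340,300),(215,315)],.008))
show("screws top",T([(208,200),(330,289)],.008))
S=lambda p,z:T(p,z,s,3.6,(200,250))
show("base3 scene",S([(345,195),(497,238),(542,135)],.008))
w=S([(345,195),(542,135)],.008);print("scene base centre",w.mean(0))
w=S([(363,115),(525,68)],.066);show("dowel tips scene",w)
show("press top",T([(397,160),(522,157),(530,282),(402,288)],.020))
show("holes",T([(508,167),(415,267)],.020))
for a,p in blobs(t,(0,0,150),(180,60,255),(285,200,330,245),30)[:3]:print("ledge",a,rect(t,p,.026))
for a,p in blobs(t,(0,80,120),(18,255,255),(235,195,275,245))[:1]:
  q=cv2.boxPoints(cv2.minAreaRect(p.astype(np.float32)));show("plate",np.array([ray(t,*x,.033)[:2]*1000 for x in q]))
show("rack foot top",T([(57,300),(149,293),(147,187)],.006))
show("rack legs top",T([(66,190),(127,186),(129,281),(66,291)],.0365))
show("rack foot scene",S([(192,125),(290,155),(349,75)],.006))
show("spat ends top",T([(325,530),(28,455)],.0))
```

```text
base top [628.8 167.4] sides [93.4 95.3 93.  94.9] ang [8.0, -82.7, -172.3, 97.1]
screws top [630.1 167.7] sides [114.3 114.3] ang [53.0, -127.0]
base3 scene [611.6 149.8] sides [ 94.2  92.1 128. ] ang [142.1, -83.9, 9.4]
scene base centre [625.10060321 167.87105392]
dowel tips scene [623.7 167.3] sides [101.8 101.8] ang [142.1, -37.9]
press top [644.8  23.8] sides [93.7 96.4 94.1 98.5] ang [1.1, -88.5, -178.6, 92.8]
holes [648.2  24.3] sides [105. 105.] ang [-42.7, 137.3]
ledge 217 (array([630.6, 136.3]), array([ 47.9, 111. ]), 89.5)
ledge 204 (array([676.8, 180.5]), array([17.9, 78.5]), 0.1)
ledge 158 (array([631.2, 195.3]), array([70.6, 21.8]), 14.2)
plate [630.8 295.4] sides [57.1 57.2 56.4 57.2] ang [6.1, -85.7, -174.6, 94.3]
rack foot top [618.7 280.1] sides [ 68.2  82.2 108.8] ang [143.6, -85.5, 2.4]
rack legs top [628. 292.] sides [44.6 71.7 45.7 76. ] ang [2.1, -86.0, -177.3, 99.4]
rack foot scene [616.1 279.6] sides [ 67.4  81.5 105.2] ang [145.0, -85.7, 4.8]
spat ends top [446.8 234.2] sides [222. 222.] ang [-104.0, 76.0]
```

```bash
python3 -m jog '[{"az":1,"dx":-0.2},{"az":1,"dx":-0.4},{"az":1,"dx":-0.4},{"az":1,"dx":-0.4},{"az":1,"dx":-0.4}]'
```

```text
schema error: expected keys dx, dy, dz, ax, ay, az, grip
```

```bash
cat > plan.py <<'E'
import sys,json,numpy as np
from scipy.spatial.transform import Rotation as Ro
from rig import manip
# usage: plan.py '[[x,y,z,yawdeg],...]' ; tool pointing down, chained from the measured pose (or exact first wp if "abs")
s=manip.get_state();q=s["ee_rot"];R=Ro.from_quat([q[1],q[2],q[3],q[0]]).as_matrix();p=np.array(s["position"])
print("at",p.round(4),"yaw",np.degrees(np.arctan2(R[1,0],R[0,0])).round(2),"tilt",R[:2,2].round(4))
for x,y,z,w in json.loads(sys.argv[1]):
    c,n=np.cos(np.radians(w)),np.sin(np.radians(w));G=np.array([[c,n,0],[n,-c,0],[0,0,-1.]])
    d=R.T@(np.array([x,y,z])-p)/.25;a=np.degrees(Ro.from_matrix(R.T@G).as_rotvec())/90
    print([x,y,z,w],"d",d.round(3),"a",a.round(3),"rows",round(max(np.linalg.norm(d)*250/41.7,np.linalg.norm(a)*90/7.16),1));R=G;p=np.array([x,y,z])
E
python3 plan.py '[[0.21,0.46,0.2,135],[0.3,0.34,0.17,105],[0.431,0.179,0.12,75.7],[0.431,0.179,0.003,75.7]]'
```

```text
at [0.141  0.5573 0.231 ] yaw 165.8 tilt [-0.0002 -0.0005]
[0.21, 0.46, 0.2, 135] d [-0.363 -0.31   0.124] a [-0.     0.     0.342] rows 4.3
[0.3, 0.34, 0.17, 105] d [-0.594 -0.085  0.12 ] a [0.    0.    0.333] rows 4.2
[0.431, 0.179, 0.12, 75.7] d [-0.758  0.339  0.2  ] a [0.    0.    0.326] rows 5.1
[0.431, 0.179, 0.003, 75.7] d [0.    0.    0.468] a [0. 0. 0.] rows 2.8
```

```bash
A='python3 -m jog'
python3 -m jog '[{"dx":-0.363,"dy":-0.31,"dz":0.124,"ax":0,"ay":0,"az":0.342,"grip":0},{"dx":-0.363,"dy":-0.31,"dz":0.124,"ax":0,"ay":0,"az":0.342,"grip":0},{"dx":-0.363,"dy":-0.31,"dz":0.124,"ax":0,"ay":0,"az":0.342,"grip":0},{"dx":-0.363,"dy":-0.31,"dz":0.124,"ax":0,"ay":0,"az":0.342,"grip":0},{"dx":-0.363,"dy":-0.31,"dz":0.124,"ax":0,"ay":0,"az":0.342,"grip":0}]'
python3 -m jog '[{"dx":-0.594,"dy":-0.085,"dz":0.12,"ax":0,"ay":0,"az":0.333,"grip":0},{"dx":-0.594,"dy":-0.085,"dz":0.12,"ax":0,"ay":0,"az":0.333,"grip":0},{"dx":-0.594,"dy":-0.085,"dz":0.12,"ax":0,"ay":0,"az":0.333,"grip":0},{"dx":-0.594,"dy":-0.085,"dz":0.12,"ax":0,"ay":0,"az":0.333,"grip":0},{"dx":-0.594,"dy":-0.085,"dz":0.12,"ax":0,"ay":0,"az":0.333,"grip":0}]'
python3 -m jog '[{"dx":-0.758,"dy":0.339,"dz":0.2,"ax":0,"ay":0,"az":0.326,"grip":0},{"dx":-0.758,"dy":0.339,"dz":0.2,"ax":0,"ay":0,"az":0.326,"grip":0},{"dx":-0.758,"dy":0.339,"dz":0.2,"ax":0,"ay":0,"az":0.326,"grip":0},{"dx":-0.758,"dy":0.339,"dz":0.2,"ax":0,"ay":0,"az":0.326,"grip":0},{"dx":-0.758,"dy":0.339,"dz":0.2,"ax":0,"ay":0,"az":0.326,"grip":0}]'
python3 plan.py '[[0.431,0.179,0.05,75.7],[0.431,0.179,0.003,75.7]]'
```

```text
clock: 0.72
position: [0.2108, 0.4577, 0.1997]
ee_rot: [-0.0, 0.386, 0.922, -0.001]
contact_force: [-0.1, 0.4, 0.3]
width: 0.0424
gripper_force: 0.0
clock: 1.13
position: [0.3017, 0.3359, 0.1693]
ee_rot: [0.001, 0.612, 0.791, -0.002]
contact_force: [0.4, -0.0, 0.2]
width: 0.0428
gripper_force: 0.0
clock: 1.55
position: [0.4289, 0.1823, 0.1215]
ee_rot: [-0.0, 0.79, 0.613, 0.001]
contact_force: [0.6, 0.8, -0.6]
width: 0.0428
gripper_force: 0.0
at [0.4289 0.1823 0.1215] yaw 75.54 tilt [0.0011 0.0011]
[0.431, 0.179, 0.05, 75.7] d [-0.011  0.011  0.286] a [ 0.001 -0.001 -0.002] rows 1.7
[0.431, 0.179, 0.003, 75.7] d [0.    0.    0.188] a [0. 0. 0.] rows 1.1
```

```bash
python3 -m jog '[{"dx":-0.011,"dy":0.011,"dz":0.286,"ax":0,"ay":0,"az":-0.002,"grip":0},{"dx":-0.011,"dy":0.011,"dz":0.286,"ax":0,"ay":0,"az":-0.002,"grip":0},{"dx":-0.011,"dy":0.011,"dz":0.4,"ax":0,"ay":0,"az":-0.002,"grip":0},{"dx":-0.011,"dy":0.011,"dz":0.474,"ax":0,"ay":0,"az":-0.002,"grip":0},{"dx":-0.011,"dy":0.011,"dz":0.474,"ax":0,"ay":0,"az":-0.002,"grip":0}]'
python3 -m jog '[{"dx":0,"dy":0,"dz":0,"ax":0,"ay":0,"az":0,"grip":-1},{"dx":0,"dy":0,"dz":0,"ax":0,"ay":0,"az":0,"grip":-1},{"dx":0,"dy":0,"dz":0,"ax":0,"ay":0,"az":0,"grip":-1},{"dx":0,"dy":0,"dz":0,"ax":0,"ay":0,"az":0,"grip":-1},{"dx":0,"dy":0,"dz":0,"ax":0,"ay":0,"az":0,"grip":-1}]' 100
python3 -m jog '[{"dx":0,"dy":0,"dz":0,"ax":0,"ay":0,"az":0,"grip":-1},{"dx":0,"dy":0,"dz":0,"ax":0,"ay":0,"az":0,"grip":-1},{"dx":0,"dy":0,"dz":0,"ax":0,"ay":0,"az":0,"grip":-1}]'
python3 plan.py '[[0.431,0.179,0.05,75.7]]'
```

```text
clock: 1.97
position: [0.4277, 0.1795, 0.0001]
ee_rot: [-0.001, 0.789, 0.615, -0.003]
contact_force: [-0.4, 0.3, 0.2]
width: 0.0429
gripper_force: 0.0
clock: 2.38
position: [0.431, 0.1803, 0.0044]
ee_rot: [0.001, 0.788, 0.615, 0.002]
contact_force: [-0.7, 0.6, 5.9]
width: 0.0154
gripper_force: 98.6
clock: 2.63
position: [0.431, 0.1803, 0.0044]
ee_rot: [0.0, 0.789, 0.615, 0.002]
contact_force: [-0.4, 1.8, 7.3]
width: 0.0153
gripper_force: 98.9
at [0.431  0.1803 0.0044] yaw 75.89 tilt [0.0029 0.0012]
[0.431, 0.179, 0.05, 75.7] d [-0.005  0.002 -0.182] a [ 0.002 -0.001  0.002] rows 1.1
```

```bash
python3 -m jog '[{"dx":0,"dy":0,"dz":-0.1,"ax":0,"ay":0,"az":0,"grip":-1},{"dx":0,"dy":0,"dz":-0.2,"ax":0,"ay":0,"az":0,"grip":-1},{"dx":0,"dy":0,"dz":-0.32,"ax":0,"ay":0,"az":0,"grip":-1},{"dx":0,"dy":0,"dz":-0.4,"ax":0,"ay":0,"az":0,"grip":-1},{"dx":0,"dy":0,"dz":-0.4,"ax":0,"ay":0,"az":0,"grip":-1}]'
python3 plan.py '[[0.42,0.22,0.105,45],[0.41,0.25,0.105,20],[0.401,0.278,0.105,4.2]]'
```

```text
clock: 3.05
position: [0.4329, 0.1805, 0.1074]
ee_rot: [0.002, 0.788, 0.615, 0.004]
contact_force: [1.2, 0.8, 0.3]
width: 0.0157
gripper_force: 98.1
at [0.4329 0.1805 0.1074] yaw 75.91 tilt [0.0095 0.0024]
[0.42, 0.22, 0.105, 45] d [ 0.14  -0.089  0.009] a [ 0.005 -0.004  0.343] rows 4.3
[0.41, 0.25, 0.105, 20] d [ 0.057 -0.113  0.   ] a [0.    0.    0.278] rows 3.5
[0.401, 0.278, 0.105, 4.2] d [ 0.004 -0.118  0.   ] a [0.    0.    0.176] rows 2.2
```

```bash
python3 -m jog '[{"dx":0.14,"dy":-0.089,"dz":0.009,"ax":0,"ay":0,"az":0.343,"grip":-1},{"dx":0.14,"dy":-0.089,"dz":0.009,"ax":0,"ay":0,"az":0.343,"grip":-1},{"dx":0.14,"dy":-0.089,"dz":0.009,"ax":0,"ay":0,"az":0.343,"grip":-1},{"dx":0.14,"dy":-0.089,"dz":0.009,"ax":0,"ay":0,"az":0.343,"grip":-1},{"dx":0.14,"dy":-0.089,"dz":0.009,"ax":0,"ay":0,"az":0.343,"grip":-1}]'
python3 -m jog '[{"dx":0.057,"dy":-0.113,"dz":0,"ax":0,"ay":0,"az":0.278,"grip":-1},{"dx":0.057,"dy":-0.113,"dz":0,"ax":0,"ay":0,"az":0.278,"grip":-1},{"dx":0.057,"dy":-0.113,"dz":0,"ax":0,"ay":0,"az":0.278,"grip":-1},{"dx":0.057,"dy":-0.113,"dz":0,"ax":0,"ay":0,"az":0.278,"grip":-1}]'
python3 -m jog '[{"dx":0.004,"dy":-0.118,"dz":0,"ax":0,"ay":0,"az":0.176,"grip":-1},{"dx":0.004,"dy":-0.118,"dz":0,"ax":0,"ay":0,"az":0.176,"grip":-1},{"dx":0.004,"dy":-0.118,"dz":0,"ax":0,"ay":0,"az":0.176,"grip":-1},{"dx":0.004,"dy":-0.118,"dz":0,"ax":0,"ay":0,"az":0.176,"grip":-1}]'
python3 - <<'E'
from h import *
t=cam("top");s=cam("scene")
a=cv2.resize(t["img"][180:330,210:390,::-1],None,fx=2.2,fy=2.2,interpolation=cv2.INTER_CUBIC)
b=cv2.resize(s["img"][210:360,180:360,::-1],None,fx=2.2,fy=2.2,interpolation=cv2.INTER_CUBIC)
cv2.imwrite("pics/a2.png",np.hstack([a,b]))
E
python3 plan.py '[[0.401,0.278,0.105,4.2]]'
```

```text
clock: 3.47
position: [0.4159, 0.219, 0.1]
ee_rot: [-0.0, 0.925, 0.381, -0.001]
contact_force: [0.2, 0.5, -1.5]
width: 0.0153
gripper_force: 98.1
clock: 3.8
position: [0.4059, 0.2492, 0.0999]
ee_rot: [0.0, 0.985, 0.172, -0.001]
contact_force: [-0.1, -0.5, -0.7]
width: 0.0154
gripper_force: 98.2
clock: 4.13
position: [0.3969, 0.2772, 0.1]
ee_rot: [0.0, 0.999, 0.037, -0.001]
contact_force: [0.2, -0.7, -0.4]
width: 0.0152
gripper_force: 98.3
at [0.3972 0.2769 0.1002] yaw 4.23 tilt [-0.001  -0.0005]
[0.401, 0.278, 0.105, 4.2] d [ 0.015 -0.003 -0.019] a [0.    0.001 0.   ] rows 0.1
```

View pics/a2.png

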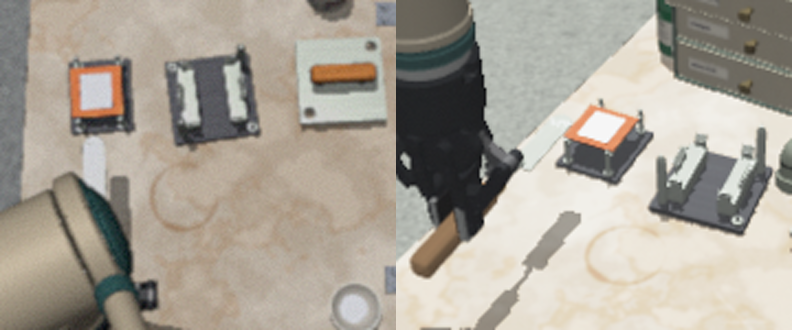

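The left half (top view) shows the blade tip at about (93,138) in the crop, just before the rack. The right half (scene view) shows the spatula held level, with the blade pointing at the rack and its tip at about (565,122). I'll triangulate the tip to get the blade height.

```bash
cat > blade.py <<'E'
from h import *
t=cam("top");s=cam("scene");st=manip.get_state();p=st["position"]
def tri(a,b):
    A=[]
    for d,uv in((t,a),(s,b)):
        o=ray(d,*uv,0.);q=ray(d,*uv,.5);r=(q-o)/np.linalg.norm(q-o);A.append((o,r))
    M=sum(np.eye(3)-np.outer(r,r) for o,r in A);v=sum((np.eye(3)-np.outer(r,r))@o for o,r in A);X=np.linalg.solve(M,v)
    return X,[np.linalg.norm(np.cross(X-o,r)) for o,r in A]
X,e=tri((252.3,242.7),(256.8,265.5));print("tri tip",X.round(4),np.round(e,4),"hand",np.round(p,4))
q=st["ee_rot"];from scipy.spatial.transform import Rotation as Ro
x=Ro.from_quat([*q[1:],q[0]]).as_matrix()[:,0]
for zb in(-.004,-.003):
  for dd in(.12,.169):
    P=p+dd*x+[0,0,zb];print("proj pred",dd,proj(t,P).round(1),proj(s,P).round(1))
g=t["img"];
for v in(244,248,252,256,260,264):
    print(v,''.join('%4d'%int(c) for c in g[v,240:268].mean(1)))
E
python3 blade.py
```

```text
tri tip [0.5637 0.2885 0.0887] [0.0011 0.0011] hand [0.3976 0.2769 0.1004]
proj pred 0.12 [252.1 262.8] [244.9 276. ]
proj pred 0.169 [251.2 241.2] [257.4 261.7]
proj pred 0.12 [252.  262.8] [244.8 275.6]
proj pred 0.169 [251.1 241.1] [257.4 261.3]
244  165 170 169 170 171 171 165 167 187 199 208 210 206 206 207 206 192 172 173 174 178 182 182 186 186 190 187 191
248  167 165 168 170 169 169 165 183 204 213 213 207 208 211 211 212 205 193 178 178 182 185 183 184 187 187 186 187
252  177 172 172 165 168 167 170 181 205 214 210 208 206 207 206 208 208 202 185 183 188 187 188 183 185 188 187 189
256  180 178 176 177 177 170 176 180 198 205 205 209 209 207 203 208 207 189 154 171 180 182 187 188 186 187 187 187
260  114 119 114  93  81  87 123 156 185 213 210 205 208 207 207 206 207 187 156 173 166 135 122 126 122 123 131 141
264  136 141 142 138 125 100  67  45  43  85 138 167 191 204 212 212 211 193 166 159 123 111 111 113 112 109 110 108
```

Run:
```python
from h import *
t=cam("top");s=cam("scene");st=manip.get_state();p=st["position"]
cv2.imwrite("pics/s3.png",cv2.resize(s["img"][255:345,180:275,::-1],None,fx=6,fy=6,interpolation=cv2.INTER_CUBIC))
x=np.array([np.cos(.0738),np.sin(.0738),0]);y=np.array([-x[1],x[0],0])
f=lambda d,a,b,z:((proj(d,p+a*x+b*y+[0,0,z])-[180,255])*6).round(0)
print("tip top",f(s,.169,0,-.002),"blade corners", [f(s,a,b,-.002).tolist() for a in(.089,.165) for b in(-.011,.011)])
print("butt corners bottom/top",[f(s,-.053,b,z).tolist() for b in(-.009,.009) for z in(-.004,.016)])
```

```text
tip top [464.  34.] blade corners [[367.0, 187.0], [308.0, 168.0], [487.0, 49.0], [430.0, 33.0]]
butt corners bottom/top [[97.0, 497.0], [86.0, 447.0], [44.0, 478.0], [32.0, 428.0]]
```

View pics/s3.png

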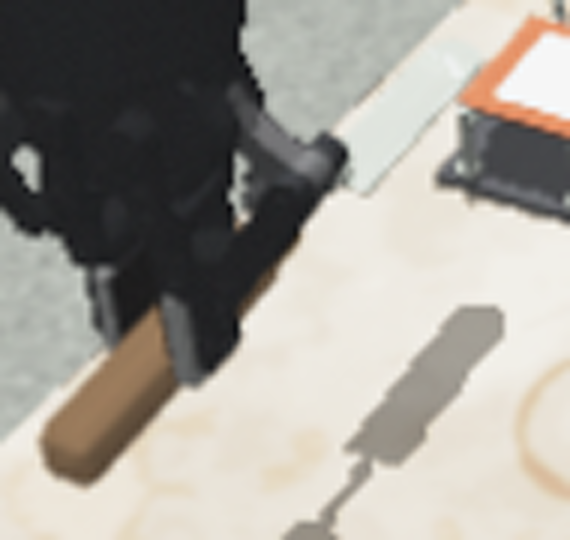

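The enlarged scene view shows the blade root corner at (365,195), about 3 mm below prediction, and the tip near (470,48). The butt at (85,485) sits slightly high. The spatula therefore droops about 2° at the tip, so I'll correct with +ay and lower it in front of the rack.

```bash
python3 -m jog '[{"dx":0.014,"dy":-0.011,"dz":0.1,"ax":0,"ay":0.025,"az":0,"grip":-1},{"dx":0.014,"dy":-0.011,"dz":0.2,"ax":0,"ay":0.025,"az":0,"grip":-1},{"dx":0.014,"dy":-0.011,"dz":0.28,"ax":0,"ay":0.025,"az":0,"grip":-1},{"dx":0.014,"dy":-0.011,"dz":0.328,"ax":0,"ay":0.025,"az":0,"grip":-1},{"dx":0.014,"dy":-0.011,"dz":0.328,"ax":0,"ay":0.025,"az":0,"grip":-1}]'
python3 - <<'E'
from h import *
t=cam("top");s=cam("scene")
a=cv2.resize(t["img"][200:290,225:315,::-1],None,fx=4.4,fy=4.4,interpolation=cv2.INTER_CUBIC)
b=cv2.resize(s["img"][250:340,210:300,::-1],None,fx=4.4,fy=4.4,interpolation=cv2.INTER_CUBIC)
cv2.imwrite("pics/a4.png",np.hstack([a,b]))
st=manip.get_state();p=st["position"];print(p.round(4))
x=np.array([np.cos(.0738),np.sin(.0738),0]);y=np.array([-x[1],x[0],0])
for nm,d,o,k in(("top",t,(225,200),0),("scene",s,(210,250),396)):
  for z in(-.002,-.008):print(nm,z,[((proj(d,p+a*x+b*y+[0,0,z])-o)*4.4+[k,0]).round(0).tolist() for a,b in((.089,-.011),(.089,.011),(.169,0))])
E
```

```text
clock: 4.85
position: [0.3993, 0.279, 0.0165]
ee_rot: [0.0, 0.999, 0.036, 0.017]
contact_force: [0.1, -0.7, -1.1]
width: 0.0151
gripper_force: 98.7
[0.4012 0.28   0.0187]
top -0.002 [[156.0, 351.0], [115.0, 354.0], [129.0, 207.0]]
top -0.008 [[157.0, 352.0], [116.0, 355.0], [130.0, 209.0]]
scene -0.002 [[550.0, 288.0], [508.0, 274.0], [616.0, 174.0]]
scene -0.008 [[551.0, 297.0], [510.0, 283.0], [617.0, 183.0]]
```

View pics/a4.png

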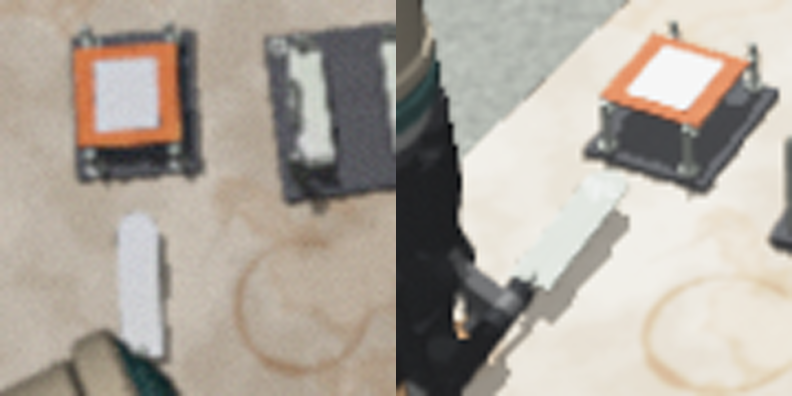

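The top half shows the blade centred on the rack's slot line, with its tip at (135,213) and root at (141,350). In the scene half the blade is now level and about 12–14 mm high. I'll slide it in.

```bash
python3 -m jog '[{"dx":0.1,"dy":0,"dz":0.0,"ax":0,"ay":0,"az":0,"grip":-1},{"dx":0.2,"dy":0,"dz":0.004,"ax":0,"ay":0,"az":0,"grip":-1},{"dx":0.3,"dy":0,"dz":0.006,"ax":0,"ay":0,"az":0,"grip":-1},{"dx":0.38,"dy":0,"dz":0.008,"ax":0,"ay":0,"az":0,"grip":-1},{"dx":0.424,"dy":0,"dz":0.009,"ax":0,"ay":0,"az":0,"grip":-1}]'
python3 -m jog '[{"dx":0,"dy":0,"dz":0,"ax":0,"ay":0,"az":0,"grip":-1},{"dx":0,"dy":0,"dz":0,"ax":0,"ay":0,"az":0,"grip":-1}]'
python3 - <<'E'
from h import *
t=cam("top");s=cam("scene")
a=cv2.resize(t["img"][200:290,225:315,::-1],None,fx=4.4,fy=4.4,interpolation=cv2.INTER_CUBIC)
b=cv2.resize(s["img"][230:320,210:300,::-1],None,fx=4.4,fy=4.4,interpolation=cv2.INTER_CUBIC)
cv2.imwrite("pics/a5.png",np.hstack([a,b]))
print(manip.get_state()["position"].round(4))
for nm,d,roi in(("top",t,(235,190,280,245)),("scene",s,(245,235,305,300))):
    for a,p in blobs(d,(0,120,120),(18,255,255),roi)[:1]: print(nm,"plate rim",a,*rect(d,p,.033))
E
```

```text
clock: 5.37
position: [0.5111, 0.2887, 0.0226]
ee_rot: [-0.002, 0.999, 0.036, 0.023]
contact_force: [0.6, 0.2, 0.1]
width: 0.0153
gripper_force: 98.7
clock: 5.53
position: [0.5065, 0.2877, 0.0211]
ee_rot: [-0.001, 0.999, 0.036, 0.019]
contact_force: [-0.7, -0.1, -0.3]
width: 0.0153
gripper_force: 98.7
[0.5049 0.2874 0.0207]
top plate rim 75 [637.3 280.9] [41.8 26.8] 6.4
scene plate rim 154 [628.4 296.2] [54.5 54.2] 3.9
```

View pics/a5.png

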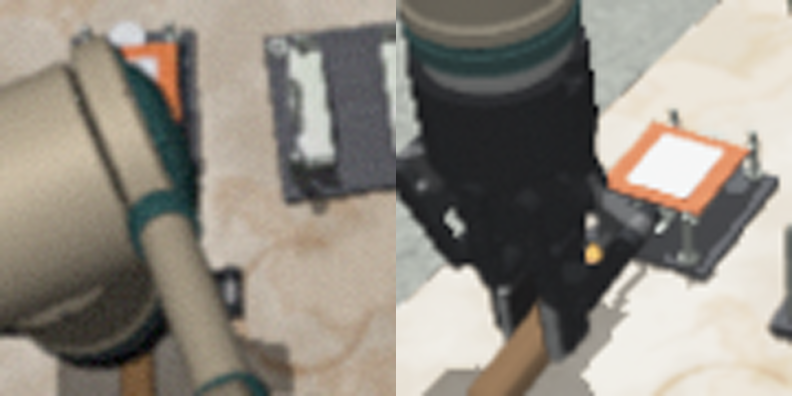

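The blade tip shows past the plate's far edge at (128,35) in the top half. In the scene half the plate is undisturbed on its rods. Next I'll lift slowly.

```bash
python3 -m jog '[{"dx":0,"dy":0,"dz":-0.02,"ax":0,"ay":0,"az":0,"grip":-1},{"dx":0,"dy":0,"dz":-0.035,"ax":0,"ay":0,"az":0,"grip":-1},{"dx":0,"dy":0,"dz":-0.05,"ax":0,"ay":0,"az":0,"grip":-1},{"dx":0,"dy":0,"dz":-0.06,"ax":0,"ay":0,"az":0,"grip":-1},{"dx":0.003,"dy":0,"dz":-0.07,"ax":0,"ay":0,"az":0,"grip":-1}]' 115
python3 -m jog '[{"dx":0,"dy":0,"dz":-0.01,"ax":0,"ay":0,"az":0,"grip":-1},{"dx":0.001,"dy":0,"dz":-0.03,"ax":0,"ay":0,"az":0,"grip":-1},{"dx":0.002,"dy":0,"dz":-0.06,"ax":0,"ay":0,"az":0,"grip":-1},{"dx":0.004,"dy":0,"dz":-0.1,"ax":0,"ay":0,"az":0,"grip":-1},{"dx":0.005,"dy":0,"dz":-0.13,"ax":0,"ay":0,"az":0,"grip":-1}]'
python3 -m jog '[{"dx":0.001,"dy":0,"dz":-0.03,"ax":0,"ay":0,"az":0,"grip":-1},{"dx":0.002,"dy":0,"dz":-0.05,"ax":0,"ay":0,"az":0,"grip":-1},{"dx":0.002,"dy":0,"dz":-0.06,"ax":0,"ay":0,"az":0,"grip":-1},{"dx":0.002,"dy":0,"dz":-0.06,"ax":0,"ay":0,"az":0,"grip":-1}]'
python3 - <<'E'
from h import *
t=cam("top");s=cam("scene")
b=cv2.resize(s["img"][220:320,200:310,::-1],None,fx=5,fy=5,interpolation=cv2.INTER_CUBIC)
cv2.imwrite("pics/a6.png",b)
p=manip.get_state()["position"];print(p.round(4))
for nm,d,roi in(("scene",s,(235,220,305,300)),):
    for a,q in blobs(d,(0,120,120),(18,255,255),roi)[:1]:
      print(a,q.min(0),q.max(0))
      for z in(.06,.07,.08,.09): print(z,*rect(d,q,z))
E
```

```text
clock: 6.05
position: [0.5064, 0.2879, 0.0387]
ee_rot: [-0.001, 0.999, 0.036, 0.02]
contact_force: [0.2, -0.6, -1.8]
width: 0.0153
gripper_force: 117.3
clock: 6.47
position: [0.5073, 0.288, 0.0721]
ee_rot: [-0.001, 0.999, 0.036, 0.02]
contact_force: [0.1, 1.2, -1.8]
width: 0.0147
gripper_force: 117.3
clock: 6.8
position: [0.5072, 0.288, 0.0867]
ee_rot: [-0.001, 0.999, 0.036, 0.02]
contact_force: [-0.6, 0.4, -1.4]
width: 0.0149
gripper_force: 117.3
[0.5065 0.2877 0.0856]
88 [268. 241.] [288. 256.]
0.06 [665.7 303.5] [25.3 59. ] 89.7
0.07 [654.6 296. ] [24.9 58.1] 89.7
0.08 [643.6 288.4] [24.5 57.2] 89.7
0.09 [632.6 280.9] [24.1 56.3] 89.7
```

View pics/a6.png

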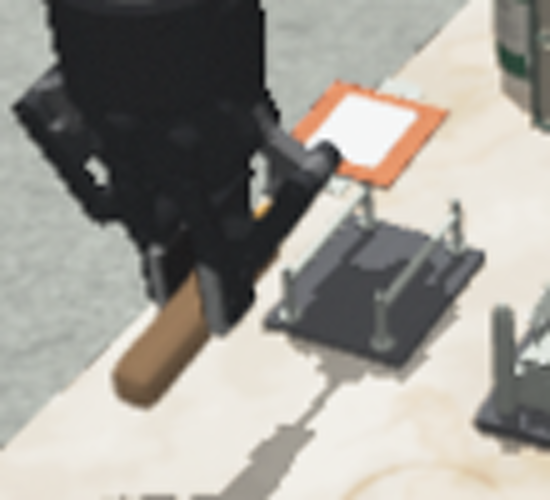

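The plate sits flat on the blade at (370,135), well clear of the rack legs. I'll raise it a little more and carry it smoothly over to the press.

```bash
python3 -m jog '[{"dx":0,"dy":0,"dz":-0.02,"ax":0,"ay":0,"az":0,"grip":-1},{"dx":0,"dy":0.01,"dz":-0.04,"ax":0,"ay":0,"az":0,"grip":-1},{"dx":0,"dy":0.03,"dz":-0.058,"ax":0,"ay":0,"az":0,"grip":-1},{"dx":-0.005,"dy":0.06,"dz":-0.058,"ax":0,"ay":0,"az":0,"grip":-1},{"dx":-0.01,"dy":0.11,"dz":-0.058,"ax":0,"ay":0,"az":0,"grip":-1}]'
python3 -m jog '[{"dx":-0.005,"dy":0.05,"dz":0,"ax":0,"ay":0,"az":0,"grip":-1},{"dx":-0.01,"dy":0.1,"dz":0,"ax":0,"ay":0,"az":0,"grip":-1},{"dx":-0.015,"dy":0.15,"dz":0,"ax":0,"ay":0,"az":0,"grip":-1},{"dx":-0.02,"dy":0.2,"dz":0,"ax":0,"ay":0,"az":0,"grip":-1},{"dx":-0.023,"dy":0.25,"dz":0,"ax":0,"ay":0,"az":0,"grip":-1}]'
python3 -m jog '[{"dx":-0.005,"dy":0.05,"dz":0,"ax":0,"ay":0,"az":-0.008,"grip":-1},{"dx":-0.01,"dy":0.1,"dz":0,"ax":0,"ay":0,"az":-0.018,"grip":-1},{"dx":-0.013,"dy":0.14,"dz":0,"ax":0,"ay":0,"az":-0.026,"grip":-1},{"dx":-0.016,"dy":0.165,"dz":0,"ax":0,"ay":0,"az":-0.034,"grip":-1},{"dx":-0.016,"dy":0.174,"dz":0,"ax":0,"ay":0,"az":-0.034,"grip":-1}]'
python3 -m jog '[{"dx":0,"dy":0,"dz":0,"ax":0,"ay":0,"az":0,"grip":-1},{"dx":0,"dy":0,"dz":0,"ax":0,"ay":0,"az":0,"grip":-1}]'
python3 - <<'E'
from h import *
t=cam("top");s=cam("scene")
a=cv2.resize(t["img"][190:280,260:350,::-1],None,fx=4.4,fy=4.4,interpolation=cv2.INTER_CUBIC)
b=cv2.resize(s["img"][230:320,280:370,::-1],None,fx=4.4,fy=4.4,interpolation=cv2.INTER_CUBIC)
cv2.imwrite("pics/a7.png",np.hstack([a,b]))
E
python3 plan.py '[[0.5036,0.1537,0.1,7.3]]'
```

```text
clock: 7.32
position: [0.506, 0.2601, 0.1006]
ee_rot: [-0.001, 0.999, 0.037, 0.02]
contact_force: [-0.3, -0.4, -2.7]
width: 0.0151
gripper_force: 117.4
clock: 7.73
position: [0.5042, 0.1957, 0.0998]
ee_rot: [-0.001, 0.999, 0.036, 0.019]
contact_force: [0.4, -0.5, -2.0]
width: 0.0148
gripper_force: 117.4
clock: 8.15
position: [0.5035, 0.1523, 0.0997]
ee_rot: [-0.0, 0.998, 0.062, 0.02]
contact_force: [-0.4, 0.4, -1.6]
width: 0.0147
gripper_force: 117.4
clock: 8.32
position: [0.5038, 0.1538, 0.0998]
ee_rot: [-0.0, 0.998, 0.063, 0.02]
contact_force: [0.9, -0.5, -1.4]
width: 0.0147
gripper_force: 117.4
at [0.5038 0.1542 0.0998] yaw 7.24 tilt [0.0393 0.0033]
[0.5036, 0.1537, 0.1, 7.3] d [-0.001  0.002 -0.001] a [ 0.001 -0.025 -0.001] rows 0.3
```

View pics/a7.png

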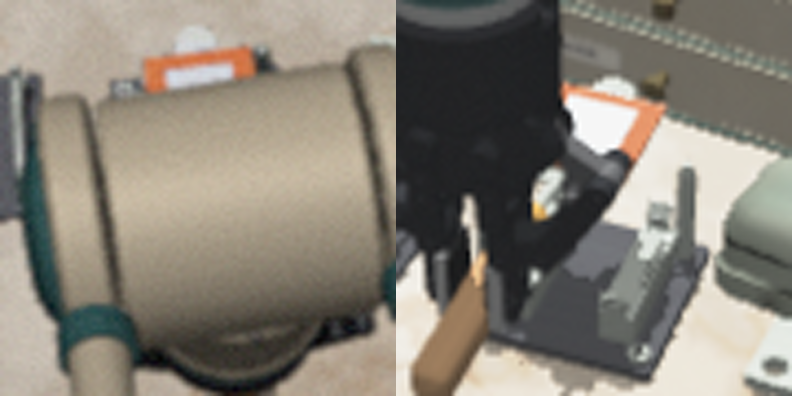

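In the top half the plate's far edge runs from (143,62) to (252,48). In the scene half its far-right corner is at (665,100). I'll triangulate that corner for height and find the centre.

```bash
sed -i '/^X,e=/,$d' blade.py
python3 - <<'E'
exec(open("blade.py").read())
T=lambda u,v:(260+u/4.4,190+v/4.4)
X,e=tri(T(252,48),(280+(665-396)/4.4,230+100/4.4));print("corner",X.round(4),np.round(e,4),"hand",p.round(4))
for z in(.095,.099):
    A=ray(t,*T(143,62),z);B=ray(t,*T(252,48),z);w=B-A;L=np.linalg.norm(w);w/=L
    yaw=np.degrees(np.arctan2(w[0],-w[1]));c=(A+B)/2-28e-3*np.array([-w[1],w[0],0]);print(z,"top: len",L.round(4),"yaw",yaw.round(1),"centre",c.round(4))
    C=ray(s,280+(665-396)/4.4,230+100/4.4,z);r=np.radians(7.3);print("scene centre from corner",(C[:2]-28e-3*np.array([np.cos(r)+np.sin(r),np.sin(r)-np.cos(r)])).round(4))
E
```

```text
corner [0.6547 0.1425 0.1125] [0.0008 0.0008] hand [0.5037 0.1542 0.0997]
0.095 top: len 0.057 yaw 7.7 centre [0.6293 0.1661 0.095 ]
scene centre from corner [0.6434 0.1771]
0.099 top: len 0.0568 yaw 7.7 centre [0.628 0.166 0.099]
scene centre from corner [0.6387 0.1748]
```

Run:
```python
exec(open("blade.py").read())
r=np.radians(4.2);x=np.array([np.cos(r),np.sin(r)]);y=np.array([-x[1],x[0]])
obs={(1,1):(338,82),(1,-1):(448,112),(-1,-1):(388,187)}
for k,(u,v) in obs.items():
    uv=np.array([200+u/5,220+v/5]);c=np.array([.6302,.295])+28e-3*(k[0]*x+k[1]*y)
    zs=np.arange(.05,.13,.0005);e=[np.linalg.norm(proj(s,[*c,z])-uv) for z in zs];i=int(np.argmin(e));print("a6",k,zs[i].round(4),round(e[i],2),"px")
# white tip of spatula in a7
T=lambda u,v:(260+u/4.4,190+v/4.4)
X,e=tri(T(195,27),(280+(625-396)/4.4,230+82/4.4));print("tip",X.round(4),np.round(e,4))
```

```text
a6 (1, 1) 0.0905 0.39 px
a6 (1, -1) 0.091 0.34 px
a6 (-1, -1) 0.09 0.16 px
tip [0.6696 0.1714 0.1026] [0.0003 0.0003]
```

The a6 corners put the plate level at z≈0.0905, about 5 mm above the TCP. By kinematics and the camera average it is over the seat to within about 2 mm. I'll lower it to just above the tabs and look.

```bash
python3 -m jog '[{"dx":-0.001,"dy":0,"dz":0.03,"ax":0,"ay":0,"az":0,"grip":-1},{"dx":-0.003,"dy":0,"dz":0.09,"ax":0,"ay":0,"az":0,"grip":-1},{"dx":-0.006,"dy":0,"dz":0.15,"ax":0,"ay":0,"az":0,"grip":-1},{"dx":-0.008,"dy":0,"dz":0.2,"ax":0,"ay":0,"az":0,"grip":-1},{"dx":-0.009,"dy":0,"dz":0.225,"ax":0,"ay":0,"az":0,"grip":-1}]'
python3 -m jog '[{"dx":0,"dy":0,"dz":0,"ax":0,"ay":0,"az":0,"grip":-1},{"dx":0,"dy":0,"dz":0,"ax":0,"ay":0,"az":0,"grip":-1}]'
python3 - <<'E'
from h import *
t=cam("top");s=cam("scene")
a=cv2.resize(t["img"][190:280,260:350,::-1],None,fx=4.4,fy=4.4,interpolation=cv2.INTER_CUBIC)
b=cv2.resize(s["img"][250:340,280:370,::-1],None,fx=4.4,fy=4.4,interpolation=cv2.INTER_CUBIC)
cv2.imwrite("pics/a8.png",np.hstack([a,b]))
p=manip.get_state()["position"];print(p.round(4))
r=np.radians(7.3);x=np.array([np.cos(r),np.sin(r)]);y=np.array([-x[1],x[0]]);
for nm,d,o,k in(("top",t,(260,190),0),("scene",s,(280,250),396)):
  print(nm,"predicted plate corners",[((proj(d,[*(np.array([.627,.1675])+.028*(i*x+j*y)),p[2]+.005])-o)*4.4+[k,0]).round(0).tolist() for i,j in((1,1),(1,-1),(-1,-1),(-1,1))])
E
```

```text
clock: 9.03
position: [0.5023, 0.1536, 0.0415]
ee_rot: [-0.0, 0.998, 0.063, 0.018]
contact_force: [0.6, -0.3, -1.3]
width: 0.0145
gripper_force: 117.4
clock: 9.2
position: [0.5036, 0.1537, 0.0431]
ee_rot: [-0.0, 0.998, 0.063, 0.019]
contact_force: [0.7, -0.2, -1.8]
width: 0.015
gripper_force: 117.4
[0.5044 0.1538 0.0441]
top predicted plate corners [[145.0, 91.0], [248.0, 79.0], [261.0, 178.0], [157.0, 191.0]]
scene predicted plate corners [[557.0, 86.0], [666.0, 112.0], [626.0, 185.0], [514.0, 157.0]]
```

View pics/a8.png

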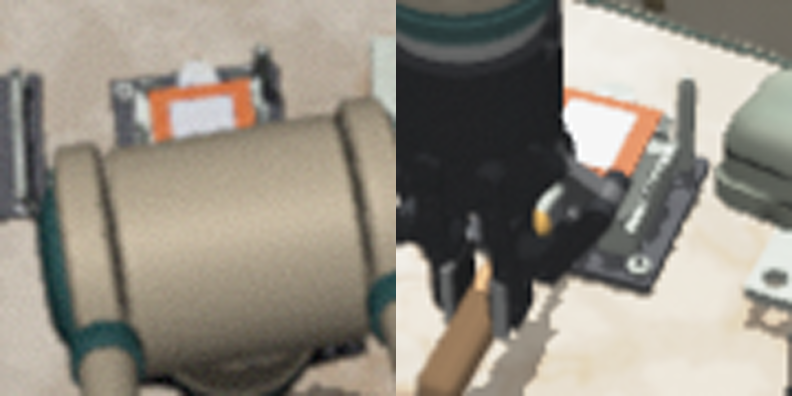

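The plate is level above the tabs. Its far edge at (150,90)–(248,80) matches the prediction, and the scene corner at (660,112) agrees within 1–2 mm. I'll lower it into the seat and the blade into the slot.

```bash
python3 -m jog '[{"dx":-0.001,"dy":0,"dz":0.016,"ax":0,"ay":0,"az":0,"grip":-1},{"dx":-0.001,"dy":0,"dz":0.032,"ax":0,"ay":0,"az":0,"grip":-1},{"dx":-0.002,"dy":0,"dz":0.048,"ax":0,"ay":0,"az":0,"grip":-1},{"dx":-0.003,"dy":0,"dz":0.064,"ax":0,"ay":0,"az":0,"grip":-1},{"dx":-0.003,"dy":0,"dz":0.08,"ax":0,"ay":0,"az":0,"grip":-1}]'
python3 -m jog '[{"dx":0,"dy":0,"dz":0.01,"ax":0,"ay":0,"az":0,"grip":-1},{"dx":-0.001,"dy":0,"dz":0.02,"ax":0,"ay":0,"az":0,"grip":-1},{"dx":-0.001,"dy":0,"dz":0.03,"ax":0,"ay":0,"az":0,"grip":-1},{"dx":-0.001,"dy":0,"dz":0.034,"ax":0,"ay":0,"az":0,"grip":-1},{"dx":-0.001,"dy":0,"dz":0.034,"ax":0,"ay":0,"az":0,"grip":-1}]'
python3 - <<'E'
from h import *
t=cam("top");s=cam("scene");p=manip.get_state()["position"];print(p.round(4))
a=cv2.resize(t["img"][190:280,260:350,::-1],None,fx=4.4,fy=4.4,interpolation=cv2.INTER_CUBIC)
b=cv2.resize(s["img"][250:340,280:370,::-1],None,fx=4.4,fy=4.4,interpolation=cv2.INTER_CUBIC)
cv2.imwrite("pics/a9.png",np.hstack([a,b]))
r=np.radians(7.3);x=np.array([np.cos(r),np.sin(r)]);y=np.array([-x[1],x[0]]);
for nm,d,o,k in(("top",t,(260,190),0),("scene",s,(280,250),396)):
  for z in(.029,.024): print(nm,z,[((proj(d,[*(np.array([.627,.1675])+.028*(i*x+j*y)),z])-o)*4.4+[k,0]).round(0).tolist() for i,j in((1,1),(1,-1),(-1,-1),(-1,1))])
m=cv2.inRange(cv2.cvtColor(s["img"],cv2.COLOR_RGB2HSV),np.array((0,110,110)),np.array((18,255,255)))[250:340,280:370];c=max(cv2.findContours(m,0,2)[0],key=cv2.contourArea)
print("scene hull",[[(q[0][0]+.5)*4.4+396,(q[0][1]+.5)*4.4] for q in cv2.approxPolyDP(cv2.convexHull(c),2,True)])
E
```

```text
clock: 9.72
position: [0.5035, 0.1536, 0.023]
ee_rot: [-0.0, 0.998, 0.063, 0.02]
contact_force: [-0.5, -0.5, -0.7]
width: 0.0148
gripper_force: 117.4
clock: 10.13
position: [0.5037, 0.1536, 0.0147]
ee_rot: [-0.0, 0.998, 0.063, 0.019]
contact_force: [-0.1, 0.9, -0.7]
width: 0.0152
gripper_force: 117.5
[0.5039 0.1536 0.015 ]
top 0.029 [[147.0, 102.0], [247.0, 90.0], [261.0, 187.0], [159.0, 200.0]]
top 0.024 [[147.0, 105.0], [247.0, 92.0], [260.0, 190.0], [159.0, 202.0]]
scene 0.029 [[557.0, 117.0], [665.0, 143.0], [626.0, 217.0], [514.0, 189.0]]
scene 0.024 [[557.0, 125.0], [664.0, 151.0], [626.0, 225.0], [515.0, 197.0]]
scene hull [[np.float64(627.0), np.float64(209.00000000000003)], [np.float64(565.4), np.float64(125.4)], [np.float64(657.8), np.float64(147.4)]]
```

The contact force shows the plate's weight is off the blade, and the plate corners match z = 29 mm in the seat. Next I'll draw the spatula straight out.

```bash
python3 -m jog '[{"dx":-0.03,"dy":0,"dz":-0.001,"ax":0,"ay":0,"az":0,"grip":-1},{"dx":-0.08,"dy":0,"dz":-0.003,"ax":0,"ay":0,"az":0,"grip":-1},{"dx":-0.14,"dy":0,"dz":-0.005,"ax":0,"ay":0,"az":0,"grip":-1},{"dx":-0.2,"dy":0,"dz":-0.008,"ax":0,"ay":0,"az":0,"grip":-1},{"dx":-0.25,"dy":0,"dz":-0.01,"ax":0,"ay":0,"az":0,"grip":-1}]'
python3 -m jog '[{"dx":-0.06,"dy":0,"dz":-0.002,"ax":0,"ay":0,"az":0,"grip":-1},{"dx":-0.12,"dy":0,"dz":-0.005,"ax":0,"ay":0,"az":0,"grip":-1},{"dx":-0.18,"dy":0,"dz":-0.007,"ax":0,"ay":0,"az":0,"grip":-1},{"dx":-0.22,"dy":0,"dz":-0.009,"ax":0,"ay":0,"az":0,"grip":-1},{"dx":-0.23,"dy":0,"dz":-0.009,"ax":0,"ay":0,"az":0,"grip":-1}]'
python3 -m jog '[{"dx":0,"dy":0,"dz":-0.08,"ax":0,"ay":0,"az":0,"grip":-1},{"dx":0,"dy":0,"dz":-0.16,"ax":0,"ay":0,"az":0,"grip":-1},{"dx":0,"dy":0,"dz":-0.24,"ax":0,"ay":0,"az":0,"grip":-1},{"dx":0.01,"dy":0,"dz":-0.28,"ax":0,"ay":0,"az":0,"grip":-1},{"dx":0.01,"dy":0,"dz":-0.28,"ax":0,"ay":0,"az":0,"grip":-1}]'
cat > plate.py <<'E'
from h import *
t=cam("top");s=cam("scene")
for nm,d,roi in(("top",t,(285,195,330,250)),("scene",s,(295,250,350,315))):
  for z in(.029,):
    for a,q in blobs(d,(0,110,110),(18,255,255),roi)[:1]: print(nm,"plate",a,*rect(d,q,z))
E
python3 plate.py
python3 plan.py '[[0.395,0.15,0.085,40],[0.42,0.17,0.085,75.7],[0.431,0.18,0.005,75.7]]'
```

```text
clock: 10.65
position: [0.4398, 0.1455, 0.015]
ee_rot: [-0.0, 0.998, 0.063, 0.019]
contact_force: [-0.1, 0.3, -1.4]
width: 0.0148
gripper_force: 117.5
clock: 11.07
position: [0.3816, 0.1381, 0.0149]
ee_rot: [-0.0, 0.998, 0.063, 0.018]
contact_force: [-0.9, 0.4, -1.4]
width: 0.0151
gripper_force: 117.5
clock: 11.48
position: [0.3876, 0.1392, 0.0875]
ee_rot: [-0.001, 0.998, 0.063, 0.023]
contact_force: [0.6, 1.2, -0.5]
width: 0.0148
gripper_force: 117.5
top plate 240 [628.6 167.2] [56.2 54.3] 7.4
scene plate 129 [629.6 169. ] [49.6 54. ] 7.0
at [0.385  0.1387 0.0852] yaw 7.22 tilt [0.0407 0.0032]
[0.395, 0.15, 0.085, 40] d [ 0.045 -0.04   0.003] a [ 0.009 -0.025 -0.364] rows 4.6
[0.42, 0.17, 0.085, 75.7] d [0.128 0.003 0.   ] a [ 0.     0.    -0.397] rows 5.0
[0.431, 0.18, 0.005, 75.7] d [0.05  0.033 0.32 ] a [0. 0. 0.] rows 2.0
```

The plate is seated: the top view puts it at (628.6,167.2), yaw 7.4°, matching the base. Now I'll take the spatula back to its clear spot.

```bash
python3 -m jog '[{"dx":0.045,"dy":-0.04,"dz":0.003,"ax":0.009,"ay":-0.025,"az":-0.364,"grip":-1},{"dx":0.045,"dy":-0.04,"dz":0.003,"ax":0.009,"ay":-0.025,"az":-0.364,"grip":-1},{"dx":0.045,"dy":-0.04,"dz":0.003,"ax":0.009,"ay":-0.025,"az":-0.364,"grip":-1},{"dx":0.045,"dy":-0.04,"dz":0.003,"ax":0.009,"ay":-0.025,"az":-0.364,"grip":-1},{"dx":0.045,"dy":-0.04,"dz":0.003,"ax":0.009,"ay":-0.025,"az":-0.364,"grip":-1}]'
python3 -m jog '[{"dx":0.128,"dy":0.003,"dz":0,"ax":0,"ay":0,"az":-0.397,"grip":-1},{"dx":0.128,"dy":0.003,"dz":0,"ax":0,"ay":0,"az":-0.397,"grip":-1},{"dx":0.128,"dy":0.003,"dz":0,"ax":0,"ay":0,"az":-0.397,"grip":-1},{"dx":0.128,"dy":0.003,"dz":0,"ax":0,"ay":0,"az":-0.397,"grip":-1},{"dx":0.128,"dy":0.003,"dz":0,"ax":0,"ay":0,"az":-0.397,"grip":-1}]'
python3 -m jog '[{"dx":0.05,"dy":0.033,"dz":0.08,"ax":0,"ay":0.025,"az":0,"grip":-1},{"dx":0.05,"dy":0.033,"dz":0.16,"ax":0,"ay":0.025,"az":0,"grip":-1},{"dx":0.05,"dy":0.033,"dz":0.24,"ax":0,"ay":0.025,"az":0,"grip":-1},{"dx":0.05,"dy":0.033,"dz":0.28,"ax":0,"ay":0.025,"az":0,"grip":-1},{"dx":0.05,"dy":0.033,"dz":0.28,"ax":0,"ay":0.025,"az":0,"grip":-1}]'
python3 plan.py '[[0.431,0.18,0.005,75.7]]'
```

```text
clock: 12.0
position: [0.3937, 0.1498, 0.0833]
ee_rot: [-0.001, 0.939, 0.344, -0.002]
contact_force: [-0.1, 0.4, -1.7]
width: 0.015
gripper_force: 117.6
clock: 12.42
position: [0.4185, 0.1698, 0.0831]
ee_rot: [-0.001, 0.788, 0.616, -0.002]
contact_force: [-0.4, -0.8, -1.5]
width: 0.015
gripper_force: 117.6
clock: 12.83
position: [0.4273, 0.1793, 0.0113]
ee_rot: [-0.014, 0.789, 0.614, 0.011]
contact_force: [-0.4, -0.2, -0.9]
width: 0.0146
gripper_force: 117.5
at [0.4273 0.1793 0.0113] yaw 75.69 tilt [0.0002 0.0364]
[0.431, 0.18, 0.005, 75.7] d [0.006 0.014 0.025] a [-0.006 -0.023  0.   ] rows 0.3
```

```bash
python3 -m jog '[{"dx":0,"dy":0,"dz":0.014,"ax":0,"ay":0,"az":0,"grip":-1},{"dx":0,"dy":0,"dz":0.024,"ax":0,"ay":0,"az":0,"grip":-1},{"dx":0,"dy":0,"dz":0.027,"ax":0,"ay":0,"az":0,"grip":-1},{"dx":0,"dy":0,"dz":0.027,"ax":0,"ay":0,"az":0,"grip":-1}]'
python3 -m jog '[{"dx":0,"dy":0,"dz":0,"ax":0,"ay":0,"az":0,"grip":-0.2},{"dx":0,"dy":0,"dz":0,"ax":0,"ay":0,"az":0,"grip":0},{"dx":0,"dy":0,"dz":0,"ax":0,"ay":0,"az":0,"grip":0},{"dx":0,"dy":0,"dz":0,"ax":0,"ay":0,"az":0,"grip":0}]'
python3 -m jog '[{"dx":0,"dy":0,"dz":-0.06,"ax":0,"ay":0,"az":0,"grip":0},{"dx":0,"dy":0,"dz":-0.16,"ax":0,"ay":0,"az":0,"grip":0},{"dx":0,"dy":0,"dz":-0.3,"ax":0,"ay":-0.025,"az":0,"grip":0},{"dx":0,"dy":0,"dz":-0.45,"ax":0,"ay":-0.025,"az":0,"grip":0},{"dx":0,"dy":0,"dz":-0.55,"ax":0,"ay":-0.025,"az":0,"grip":0}]'
python3 plan.py '[[0.5,0.12,0.2,95],[0.646,0.024,0.15,91.8],[0.646,0.024,0.08,91.8]]'
python3 - <<'E'
from h import *
t=cam("top");s=cam("scene")
for nm,d,roi,z in(("top",t,(270,270,340,330),.02),("scene",s,(230,315,305,390),.02),("top",t,(345,200,385,225),.052)):
    for a,p in blobs(d,(5,100,80),(25,255,255),roi)[:1]: print(nm,"wood",a,*rect(d,p,z))
# press top plate: bright low-sat blob
for a,p in blobs(t,(0,0,150),(180,40,255),(338,190,390,245),200)[:1]: print("topplate",a,rect(t,p,.020))
for a,p in blobs(t,(0,0,0),(180,255,110),(340,190,392,242),4)[:6]: print("dark",a,p.mean(0),ray(t,*p.mean(0),.020)[:2].round(4))
E
```

```text
clock: 13.17
position: [0.4306, 0.1804, 0.0081]
ee_rot: [-0.013, 0.789, 0.614, 0.015]
contact_force: [0.4, 0.2, -1.6]
width: 0.0153
gripper_force: 117.5
clock: 13.5
position: [0.4306, 0.1804, 0.0083]
ee_rot: [-0.013, 0.789, 0.614, 0.015]
contact_force: [0.7, -0.3, -0.7]
width: 0.0425
gripper_force: 0.0
clock: 13.92
position: [0.4304, 0.1755, 0.1485]
ee_rot: [0.0, 0.789, 0.614, 0.001]
contact_force: [1.0, -0.5, -0.5]
width: 0.0425
gripper_force: 0.0
at [0.4304 0.1755 0.1485] yaw 75.76 tilt [0.0021 0.001 ]
[0.5, 0.12, 0.2, 95] d [-0.146  0.325 -0.206] a [ 0.001 -0.001 -0.214] rows 2.7
[0.646, 0.024, 0.15, 91.8] d [-0.433  0.548  0.2  ] a [0.    0.    0.036] rows 4.4
[0.646, 0.024, 0.08, 91.8] d [0.   0.   0.28] a [0. 0. 0.] rows 1.7
top wood 49 [419.6 140.7] [13.8 20.9] 0.0
scene wood 271 [425.1 181. ] [113.6  18.8] 75.6
top wood 213 [646.3  26.5] [17.3 69. ] 0.1
topplate 1396 (array([657.3,  32.5]), array([115.9, 114.7]), 1.4)
dark 101 [366.87128713 217.77227723] [0.6424 0.0194]
dark 80 [365.725  236.3875] [0.5956 0.0236]
dark 7 [378.71428571 200.        ] [ 0.688  -0.0111]
dark 7 [350.         230.28571429] [0.6108 0.0613]
```

The spatula lies on the worktop again at about (425,181) mm. Before going to the top half I'll check the arm's clearance to the screen, by numbers only.

Run:
```python
from h import *
t=cam("top");st=manip.get_state();p=st["position"]
ref=cv2.cvtColor(cv2.imread("pics/top0.png"),cv2.COLOR_BGR2RGB)
m=(np.abs(t["img"].astype(int)-ref).sum(2)>60).astype(np.uint8);m=cv2.morphologyEx(m,cv2.MORPH_OPEN,np.ones((5,5),np.uint8))
print("hand",p.round(3),"proj z.15/.25/.35",[proj(t,[p[0],p[1],z]).round(0).tolist() for z in(.15,.25,.35)])
for v in range(130,420,12):
    c=np.where(m[v])[0]
    if len(c): print(v,c.min(),c.max(),"y at z=.3:",ray(t,c.min(),v,.3)[1].round(3),ray(t,c.max(),v,.3)[1].round(3),"x",ray(t,c.max(),v,.3)[0].round(3))
g=ref.max(2)
for v in(180,215,250,300,330):
    c=np.where(g[v,385:460]<45)[0]+385;print("dark",v,c.min(),c.max(),"y z0",ray(t,c.min(),v,0)[1].round(3),"y z.365",ray(t,c.min(),v,.365)[1].round(3), "maxcol y z.365",ray(t,c.max(),v,.365)[1].round(3))
```

```text
hand [0.431 0.175 0.147] proj z.15/.25/.35 [[301.0, 300.0], [300.0, 295.0], [298.0, 289.0]]
214 242 317 y at z=.3: 0.278 0.145 x 0.569
226 242 318 y at z=.3: 0.277 0.143 x 0.547
238 315 334 y at z=.3: 0.149 0.115 x 0.526
250 247 346 y at z=.3: 0.267 0.095 x 0.504
262 242 349 y at z=.3: 0.275 0.09 x 0.483
274 239 351 y at z=.3: 0.279 0.087 x 0.462
286 240 350 y at z=.3: 0.277 0.089 x 0.442
298 244 354 y at z=.3: 0.269 0.083 x 0.421
310 252 356 y at z=.3: 0.255 0.08 x 0.401
322 252 360 y at z=.3: 0.254 0.073 x 0.381
334 269 364 y at z=.3: 0.225 0.067 x 0.362
346 307 368 y at z=.3: 0.162 0.061 x 0.342
358 311 371 y at z=.3: 0.155 0.057 x 0.323
370 274 378 y at z=.3: 0.216 0.046 x 0.304
382 266 370 y at z=.3: 0.228 0.06 x 0.286
394 265 386 y at z=.3: 0.23 0.034 x 0.267
406 264 389 y at z=.3: 0.231 0.03 x 0.249
418 281 394 y at z=.3: 0.203 0.023 x 0.231
dark 180 397 446 y z0 -0.063 y z.365 0.014 maxcol y z.365 -0.067
dark 215 395 450 y z0 -0.054 y z.365 0.02 maxcol y z.365 -0.069
dark 250 397 452 y z0 -0.055 y z.365 0.019 maxcol y z.365 -0.068
dark 300 402 456 y z0 -0.061 y z.365 0.015 maxcol y z.365 -0.069
dark 330 401 458 y z0 -0.055 y z.365 0.019 maxcol y z.365 -0.068
```

```bash
cat > plan.py <<'E'
import sys,json,numpy as np
from scipy.spatial.transform import Rotation as Ro
from rig import manip
# rows of [x,y,z,yaw,tilt]: x,y,z = GRASP point if argv[2]=="g" else TCP; tilt about tool y (deg)
s=manip.get_state();q=s["ee_rot"];R=Ro.from_quat([*q[1:],q[0]]).as_matrix();p=np.array(s["position"]);g="g" in sys.argv[2:]
tl=np.degrees(np.arctan2(R[0,2]*R[0,0]+R[1,2]*R[1,0],-R[2,2]))
print("tcp",p.round(4),"grasp",(p-manip.pinch_z*R[:,2]).round(4),"yaw(y axis)",(np.degrees(np.arctan2(R[1,1],R[0,1]))+90).round(2),"z",R[:,2].round(3),"q",np.round(s["qpos"],2))
for x,y,z,w,t in json.loads(sys.argv[1]):
    c,n=np.cos(np.radians(w)),np.sin(np.radians(w));G=np.array([[c,n,0],[n,-c,0],[0,0,-1.]])@Ro.from_euler("y",t,degrees=True).as_matrix()
    P=np.array([x,y,z])+(manip.pinch_z*G[:,2] if g else 0)
    d=R.T@(P-p)/.25;a=np.degrees(Ro.from_matrix(R.T@G).as_rotvec())/90
    print([x,y,z,w,t],"d",d.round(3),"a",a.round(3),"rows",round(max(np.linalg.norm(d)*250/41.7,np.linalg.norm(a)*90/7.16),1));R=G;p=P
E
python3 plan.py '[[0.53,0.16,0.25,95,-10],[0.6455,0.1,0.22,91.8,-20],[0.6455,0.0617,0.146,91.8,-20],[0.6455,0.0253,0.046,91.8,-20]]' g
```

```text
tcp [0.4307 0.1754 0.1475] grasp [0.4307 0.1754 0.1662] yaw(y axis) 75.72 z [ 0.004  0.002 -1.   ] q [0.24 0.18 1.87 0.   1.1  0.49]
[0.53, 0.16, 0.25, 95, -10] d [ 0.027  0.405 -0.335] a [-0.016 -0.111 -0.214] rows 3.2
[0.6455, 0.1, 0.22, 91.8, -20] d [-0.267  0.438  0.166] a [ 0.009 -0.111  0.034] rows 3.2
[0.6455, 0.0617, 0.146, 91.8, -20] d [-0.043 -0.005  0.331] a [0. 0. 0.] rows 2.0
[0.6455, 0.0253, 0.046, 91.8, -20] d [ 0.    -0.005  0.426] a [0. 0. 0.] rows 2.6
```

```bash
python3 -m jog '[{"dx":0.027,"dy":0.405,"dz":-0.335,"ax":-0.016,"ay":-0.111,"az":-0.214,"grip":0.1},{"dx":0.027,"dy":0.405,"dz":-0.335,"ax":-0.016,"ay":-0.111,"az":-0.214,"grip":0.1},{"dx":0.027,"dy":0.405,"dz":-0.335,"ax":-0.016,"ay":-0.111,"az":-0.214,"grip":0.1},{"dx":0.027,"dy":0.405,"dz":-0.335,"ax":-0.016,"ay":-0.111,"az":-0.214,"grip":0.1},{"dx":0.027,"dy":0.405,"dz":-0.335,"ax":-0.016,"ay":-0.111,"az":-0.214,"grip":0.1}]'
python3 -m jog '[{"dx":-0.267,"dy":0.438,"dz":0.166,"ax":0.009,"ay":-0.111,"az":0.034,"grip":0.1},{"dx":-0.267,"dy":0.438,"dz":0.166,"ax":0.009,"ay":-0.111,"az":0.034,"grip":0.1},{"dx":-0.267,"dy":0.438,"dz":0.166,"ax":0.009,"ay":-0.111,"az":0.034,"grip":0.1},{"dx":-0.267,"dy":0.438,"dz":0.166,"ax":0.009,"ay":-0.111,"az":0.034,"grip":0.1},{"dx":-0.267,"dy":0.438,"dz":0.166,"ax":0.009,"ay":-0.111,"az":0.034,"grip":0.1}]'
python3 - <<'E'
from h import *
t=cam("top");st=manip.get_state();p=st["position"]
ref=cv2.cvtColor(cv2.imread("pics/top0.png"),cv2.COLOR_BGR2RGB)
m=(np.abs(t["img"].astype(int)-ref).sum(2)>60).astype(np.uint8);m=cv2.morphologyEx(m,cv2.MORPH_OPEN,np.ones((5,5),np.uint8))
for v in range(100,380,20):
    c=np.where(m[v])[0]
    if len(c): print(v,c.min(),c.max(),"y at z .2/.4",ray(t,c.max(),v,.2)[1].round(3),ray(t,c.max(),v,.4)[1].round(3))
E
python3 plan.py '[[0.6455,0.0617,0.146,91.8,-20],[0.6455,0.0253,0.046,91.8,-20]]' g
```

```text
clock: 14.48
position: [0.5313, 0.1572, 0.2284]
ee_rot: [0.063, 0.673, 0.735, -0.061]
contact_force: [-0.1, 0.4, 0.7]
width: 0.0473
gripper_force: 0.0
clock: 14.9
position: [0.6437, 0.0915, 0.1944]
ee_rot: [0.121, 0.685, 0.707, -0.126]
contact_force: [-0.5, -0.3, 0.4]
width: 0.0468
gripper_force: 0.0
100 210 316 y at z .2/.4 0.145 0.148
120 215 313 y at z .2/.4 0.152 0.153
140 225 318 y at z .2/.4 0.141 0.145
160 310 341 y at z .2/.4 0.094 0.108
180 246 346 y at z .2/.4 0.084 0.101
200 248 345 y at z .2/.4 0.087 0.103
220 234 351 y at z .2/.4 0.075 0.094
240 262 353 y at z .2/.4 0.072 0.092
260 237 352 y at z .2/.4 0.075 0.094
280 254 354 y at z .2/.4 0.072 0.092
300 257 361 y at z .2/.4 0.059 0.082
320 259 368 y at z .2/.4 0.047 0.073
340 328 374 y at z .2/.4 0.037 0.065
360 264 381 y at z .2/.4 0.025 0.056
tcp [0.6424 0.0924 0.1956] grasp [0.6424 0.0988 0.2132] yaw(y axis) 91.68 z [-0.002 -0.343 -0.939] q [ 0.22  0.46  1.35 -0.34  1.42  0.26]
[0.6455, 0.0617, 0.146, 91.8, -20] d [-0.048  0.012  0.303] a [-0.008  0.     0.002] rows 1.8
[0.6455, 0.0253, 0.046, 91.8, -20] d [ 0.    -0.005  0.426] a [0. 0. 0.] rows 2.6
```

```bash
python3 -m jog '[{"dx":-0.048,"dy":0.012,"dz":0.15,"ax":-0.008,"ay":0,"az":0.002,"grip":0.1},{"dx":-0.048,"dy":0.012,"dz":0.3,"ax":-0.008,"ay":0,"az":0.002,"grip":0.1},{"dx":-0.048,"dy":0.012,"dz":0.303,"ax":-0.008,"ay":0,"az":0.002,"grip":0.1},{"dx":-0.048,"dy":0.012,"dz":0.303,"ax":-0.008,"ay":0,"az":0.002,"grip":0.1}]'
python3 plan.py '[[0.6455,0.0253,0.046,91.8,-20]]' g
python3 - <<'E'
from h import *
t=cam("top")
for a,p in blobs(t,(5,100,80),(25,255,255),(345,200,385,225))[:2]: print("wood",a,p.min(0),p.max(0),*rect(t,p,.052))
E
```

```text
clock: 15.28
position: [0.6446, 0.0563, 0.1302]
ee_rot: [0.125, 0.685, 0.707, -0.121]
contact_force: [0.1, 0.5, 0.7]
width: 0.0469
gripper_force: 0.0
tcp [0.6446 0.0563 0.1302] grasp [0.6444 0.0627 0.1478] yaw(y axis) 91.85 z [ 0.011 -0.342 -0.94 ] q [ 0.17  0.49  1.48 -0.37  1.24  0.27]
[0.6455, 0.0253, 0.046, 91.8, -20] d [-0.001 -0.     0.434] a [0. 0. 0.] rows 2.6
wood 145 [360. 209.] [380. 216.] [646.3  15.7] [17.3 47.6] 0.1
```

```bash
python3 -m jog '[{"dx":0,"dy":0,"dz":0.12,"ax":0,"ay":0,"az":0,"grip":0.1},{"dx":0,"dy":0,"dz":0.24,"ax":0,"ay":0,"az":0,"grip":0.1},{"dx":0,"dy":0,"dz":0.34,"ax":0,"ay":0,"az":0,"grip":0.1},{"dx":0,"dy":0,"dz":0.41,"ax":0,"ay":0,"az":0,"grip":0.1},{"dx":0,"dy":0,"dz":0.43,"ax":0,"ay":0,"az":0,"grip":0.1}]'
python3 -m jog '[{"dx":0,"dy":0,"dz":0,"ax":0,"ay":0,"az":0,"grip":0},{"dx":0,"dy":0,"dz":0,"ax":0,"ay":0,"az":0,"grip":-0.2},{"dx":0,"dy":0,"dz":0,"ax":0,"ay":0,"az":0,"grip":-1},{"dx":0,"dy":0,"dz":0,"ax":0,"ay":0,"az":0,"grip":-1},{"dx":0,"dy":0,"dz":0,"ax":0,"ay":0,"az":0,"grip":-1}]' 115
python3 -m jog '[{"dx":0,"dy":0,"dz":0,"ax":0,"ay":0,"az":0,"grip":-1},{"dx":0,"dy":0,"dz":0,"ax":0,"ay":0,"az":0,"grip":-1},{"dx":0,"dy":0,"dz":0,"ax":0,"ay":0,"az":0,"grip":-1}]'
python3 plan.py '[[0.6455,0.0253,0.046,91.8,-20]]' g
```

```text
clock: 15.75
position: [0.6495, 0.02, 0.0305]
ee_rot: [0.127, 0.685, 0.708, -0.119]
contact_force: [-0.0, -0.6, 0.8]
width: 0.0474
gripper_force: 0.0
clock: 16.17
position: [0.6509, 0.0205, 0.0335]
ee_rot: [0.128, 0.685, 0.707, -0.117]
contact_force: [-2.0, 2.3, 5.4]
width: 0.0175
gripper_force: 113.1
clock: 16.42
position: [0.6509, 0.0204, 0.0335]
ee_rot: [0.128, 0.685, 0.707, -0.117]
contact_force: [-1.4, 1.6, 6.0]
width: 0.0175
gripper_force: 113.0
tcp [0.6509 0.0204 0.0335] grasp [0.6505 0.0268 0.0511] yaw(y axis) 91.94 z [ 0.021 -0.342 -0.94 ] q [ 0.12  0.58  1.6  -0.41  1.03  0.31]
[0.6455, 0.0253, 0.046, 91.8, -20] d [ 0.002 -0.021  0.021] a [ 0.006  0.    -0.001] rows 0.2
```

```bash
python3 -m jog '[{"dx":-0.01,"dy":0,"dz":-0.03,"ax":0,"ay":0,"az":0,"grip":-1},{"dx":-0.03,"dy":0,"dz":-0.08,"ax":0,"ay":0,"az":0,"grip":-1},{"dx":-0.06,"dy":0,"dz":-0.16,"ax":0,"ay":0,"az":0,"grip":-1},{"dx":-0.09,"dy":0,"dz":-0.25,"ax":0,"ay":0,"az":0,"grip":-1},{"dx":-0.11,"dy":0,"dz":-0.3,"ax":0,"ay":0,"az":0,"grip":-1}]'
python3 -m jog '[{"dx":0,"dy":0,"dz":0,"ax":0,"ay":0,"az":0,"grip":-1},{"dx":0,"dy":0,"dz":0,"ax":0,"ay":0,"az":0,"grip":-1},{"dx":0,"dy":0,"dz":0,"ax":0,"ay":0,"az":0,"grip":-1}]'
python3 plan.py '[[0.64,0.09,0.13,94,-20],[0.627,0.1675,0.13,97.3,-20]]' g
python3 - <<'E'
from h import *
t=cam("top");s=cam("scene")
for nm,d,roi in(("top",t,(330,180,430,240)),("scene",s,(300,200,420,300))):
  for a,p in blobs(d,(5,100,60),(25,255,255),roi)[:2]: print(nm,"wood",a,p.min(0),p.max(0))
  for a,p in blobs(d,(0,0,150),(110,40,255),roi,60)[:2]:
    q=cv2.approxPolyDP(cv2.convexHull(p.astype(np.int32)),2,True)[:,0];print(nm,"white",a,q.tolist())
E
```

```text
clock: 16.83
position: [0.651, 0.0197, 0.1143]
ee_rot: [0.129, 0.685, 0.707, -0.117]
contact_force: [1.0, -0.0, -2.8]
width: 0.0174
gripper_force: 113.1
clock: 17.08
position: [0.6488, 0.0195, 0.1101]
ee_rot: [0.127, 0.685, 0.708, -0.119]
contact_force: [-0.2, 0.6, -3.9]
width: 0.0178
gripper_force: 113.1
tcp [0.6488 0.0195 0.1101] grasp [0.6485 0.0259 0.1276] yaw(y axis) 91.91 z [ 0.016 -0.342 -0.94 ] q [ 0.11  0.5   1.52 -0.38  1.17  0.24]
[0.64, 0.09, 0.13, 94, -20] d [ 0.239 -0.025 -0.097] a [-0.005  0.    -0.023] rows 1.6
[0.627, 0.1675, 0.13, 97.3, -20] d [ 0.294 -0.029 -0.107] a [-0.013  0.    -0.034] rows 1.9
top wood 69 [378. 198.] [386. 206.]
top white 322 [[391, 225], [387, 224], [383, 214], [377, 180], [391, 180]]
top white 181 [[340, 206], [330, 208], [330, 184], [344, 200]]
scene wood 206 [309. 277.] [339. 297.]
scene white 2588 [[419, 242], [395, 292], [361, 299], [332, 299], [303, 288], [300, 281], [300, 239]]
scene white 206 [[333, 283], [327, 295], [313, 291], [319, 280]]
```

```bash
python3 -m jog '[{"dx":0.06,"dy":-0.006,"dz":-0.024,"ax":0,"ay":0,"az":-0.006,"grip":-1},{"dx":0.12,"dy":-0.012,"dz":-0.048,"ax":-0.002,"ay":0,"az":-0.012,"grip":-1},{"dx":0.18,"dy":-0.018,"dz":-0.072,"ax":-0.003,"ay":0,"az":-0.018,"grip":-1},{"dx":0.239,"dy":-0.025,"dz":-0.097,"ax":-0.005,"ay":0,"az":-0.023,"grip":-1},{"dx":0.239,"dy":-0.025,"dz":-0.097,"ax":-0.005,"ay":0,"az":-0.023,"grip":-1}]'
python3 -m jog '[{"dx":0.07,"dy":-0.006,"dz":-0.025,"ax":-0.003,"ay":0,"az":-0.01,"grip":-1},{"dx":0.15,"dy":-0.015,"dz":-0.055,"ax":-0.006,"ay":0,"az":-0.02,"grip":-1},{"dx":0.22,"dy":-0.022,"dz":-0.08,"ax":-0.01,"ay":0,"az":-0.03,"grip":-1},{"dx":0.28,"dy":-0.028,"dz":-0.1,"ax":-0.013,"ay":0,"az":-0.034,"grip":-1},{"dx":0.294,"dy":-0.029,"dz":-0.107,"ax":-0.013,"ay":0,"az":-0.034,"grip":-1}]'
python3 -m jog '[{"dx":0,"dy":0,"dz":0,"ax":0,"ay":0,"az":0,"grip":-1},{"dx":0,"dy":0,"dz":0,"ax":0,"ay":0,"az":0,"grip":-1},{"dx":0,"dy":0,"dz":0,"ax":0,"ay":0,"az":0,"grip":-1}]'
python3 plan.py '[[0.6285,0.17,0.13,97.3,-20]]' g
python3 - <<'E'
from h import *
t=cam("top");s=cam("scene");st=manip.get_state();print(st["position"])
ref=dict(t);ref["img"]=cv2.cvtColor(cv2.imread("pics/top0.png"),cv2.COLOR_BGR2RGB)
def gm(d,roi):
    u0,v0,u1,v1=roi;I=d["img"][v0:v1,u0:u1].astype(int);m=((I[...,1]-I[...,0]>=1)&(I.min(2)>120)).astype(np.uint8)
    m=cv2.morphologyEx(m,cv2.MORPH_OPEN,np.ones((3,3),np.uint8));c=max(cv2.findContours(m,0,2)[0],key=cv2.contourArea)[:,0]+[u0,v0]
    return c
c=gm(ref,(338,190,392,245));print("ref top half",rect(ref,c,.020))
for nm,d,roi in(("top",t,(270,150,380,260)),("scene",s,(270,210,400,310))):
    c=gm(d,roi);q=cv2.approxPolyDP(cv2.convexHull(c),2,True)[:,0];print(nm,cv2.contourArea(c),q.tolist())
E
```

```text
clock: 17.6
position: [0.6406, 0.0884, 0.1125]
ee_rot: [0.127, 0.67, 0.722, -0.117]
contact_force: [0.1, -0.4, -2.6]
width: 0.0177
gripper_force: 112.9
clock: 18.02
position: [0.6276, 0.1645, 0.1125]
ee_rot: [0.131, 0.65, 0.74, -0.113]
contact_force: [0.2, 0.3, -3.8]
width: 0.0172
gripper_force: 112.9
clock: 18.27
position: [0.6286, 0.1602, 0.113]
ee_rot: [0.132, 0.651, 0.739, -0.114]
contact_force: [-0.5, 0.0, -2.9]
width: 0.0177
gripper_force: 112.9
tcp [0.6286 0.1602 0.113 ] grasp [0.6277 0.1666 0.1305] yaw(y axis) 97.27 z [ 0.046 -0.341 -0.939] q [ 0.33  0.52  1.48 -0.36  1.24  0.34]
[0.6285, 0.17, 0.13, 97.3, -20] d [ 0.013  0.005 -0.003] a [ 0.001  0.001 -0.001] rows 0.1
[0.62863257 0.16004014 0.11294752]
ref top half (array([647.3,  26.3]), array([91.6, 96.6]), 0.1)
top 236.5 [[308, 194], [319, 193], [326, 199], [329, 226], [321, 224], [307, 198]]
scene 787.0 [[353, 253], [339, 281], [304, 273], [299, 266], [305, 254], [343, 251]]
```

Run:
```python
from h import *
t=cam("top");s=cam("scene")
r=np.radians(7.3);x=np.array([np.cos(r),np.sin(r)]);y=np.array([-x[1],x[0]])
for z in(.0965,.0995,.1025):
    A=ray(s,353.7,253.3,z)[:2];B=ray(s,339.5,281.7,z)[:2]
    L=np.linalg.norm(A-B);w=(A-B)/L;print(z,"scene edge len",L.round(4),"yaw",np.degrees(np.arctan2(w[1],w[0])).round(1),"c from A",(A-.048*(x-y)).round(4),"from B",(B-.048*(-x-y)).round(4))
    e=[ray(t,u+.7,v,z)[:2] for u,v in((326,199),(329,226))];print("  top right-edge: y' offset of centre:",[((q@y)+.048).round(4) for q in e],"base y' top",(np.array([.6291,.1675])@y).round(4),"kin",(np.array([.6277,.1666])@y).round(4))
```

```text
0.0965 scene edge len 0.0956 yaw 8.4 c from A [0.6298 0.1695] from B [0.6304 0.1678]
  top right-edge: y' offset of centre: [np.float64(0.0826), np.float64(0.0845)] base y' top 0.0862 kin 0.0855
0.0995 scene edge len 0.0951 yaw 8.4 c from A [0.6262 0.168 ] from B [0.6273 0.1663]
  top right-edge: y' offset of centre: [np.float64(0.0829), np.float64(0.0847)] base y' top 0.0862 kin 0.0855
0.1025 scene edge len 0.0947 yaw 8.4 c from A [0.6226 0.1664] from B [0.6242 0.1648]
  top right-edge: y' offset of centre: [np.float64(0.0831), np.float64(0.085)] base y' top 0.0862 kin 0.0855
```

```bash
python3 -m jog '[{"dx":0.01,"dy":0,"dz":0.01,"ax":0,"ay":0,"az":0,"grip":-1},{"dx":0.02,"dy":0,"dz":0.04,"ax":0,"ay":0,"az":0,"grip":-1},{"dx":0.03,"dy":0,"dz":0.07,"ax":0,"ay":0,"az":0,"grip":-1},{"dx":0.034,"dy":0,"dz":0.08,"ax":0,"ay":0,"az":0,"grip":-1},{"dx":0.034,"dy":0,"dz":0.08,"ax":0,"ay":0,"az":0,"grip":-1}]'
python3 -m jog '[{"dx":0,"dy":0,"dz":0,"ax":0,"ay":0,"az":0,"grip":-1},{"dx":0,"dy":0,"dz":0,"ax":0,"ay":0,"az":0,"grip":-1},{"dx":0,"dy":0,"dz":0,"ax":0,"ay":0,"az":0,"grip":-1}]'
python3 plan.py '[[0.6275,0.168,0.1,97.3,-20]]' g
python3 - <<'E'
from h import *
t=cam("top");s=cam("scene")
r=np.radians(7.3);x=np.array([np.cos(r),np.sin(r)]);y=np.array([-x[1],x[0]])
I=s["img"][220:330,270:400].astype(int);m=((I[...,1]-I[...,0]>=1)&(I.min(2)>120)).astype(np.uint8)
m=cv2.morphologyEx(m,cv2.MORPH_OPEN,np.ones((3,3),np.uint8));c=max(cv2.findContours(m,0,2)[0],key=cv2.contourArea)[:,0]+[270,220]
print(cv2.approxPolyDP(cv2.convexHull(c),2,True)[:,0].tolist())
for z in(.0755,.0785):
    A=c[np.argmax(c@[1,.0])]+[.7,.3];B=c[np.argmax(c@[.35,1])]+[.5,.7];print(A,B,[(ray(s,*q,z)[:2]-.048*(k*x-y)).round(4) for q,k in((A,1),(B,-1))])
# dark dowel/hole pixels inside plate
for nm,d,C in(("top",t,(.6277,.168)),("scene",s,(.6265,.1675))):
    q=proj(d,[*(np.array(C)+.037*(x-y)),.0775]);u,v=q.round().astype(int);print(nm,"hole exp",q.round(1));print(d["img"][v-5:v+6,u-6:u+7].min(2))
E
```

```text
clock: 18.88
position: [0.6273, 0.1619, 0.0894]
ee_rot: [0.131, 0.651, 0.739, -0.115]
contact_force: [1.2, -0.7, -4.8]
width: 0.017
gripper_force: 112.9
clock: 19.13
position: [0.6287, 0.1623, 0.0915]
ee_rot: [0.132, 0.651, 0.739, -0.114]
contact_force: [0.7, 0.2, -3.7]
width: 0.0177
gripper_force: 112.9
tcp [0.6287 0.1623 0.0915] grasp [0.6278 0.1687 0.1091] yaw(y axis) 97.3 z [ 0.047 -0.34  -0.939] q [ 0.33  0.54  1.5  -0.37  1.2   0.36]
[0.6275, 0.168, 0.1, 97.3, -20] d [ 0.01  -0.002  0.035] a [ 0.002  0.001 -0.001] rows 0.2
[[352, 262], [338, 289], [303, 281], [298, 274], [304, 262]]
[352.7 264.3] [338.5 289.7] [array([0.6197, 0.1662]), array([0.63  , 0.1693])]
[352.7 264.3] [338.5 289.7] [array([0.6163, 0.1648]), array([0.627 , 0.1679])]
top hole exp [319.6 199.9]
[[164 171 170 174 168 176 177 190 191 188 185 177 171]
 [184 188 192 197 194 191 188 199 202 202 189 172 168]
 [200 206 204 200 186 163 159 175 195 200 199 170 155]
 [207 210 205 186 142 115 112 119 156 195 195 170 157]
 [211 206 198 167 122 134 131 124 136 177 194 167 162]
 [205 209 197 162 120 135 130 146 157 180 19
[... 221 characters left out ...]
 192 166]
 [208 206 210 204 207 204 207 204 203 204 202 194 167]]
scene hole exp [346.9 263.5]
[[218 219 218 217 170 140 142 104  89 101  97  98 102]
 [215 223 222 220 219 218 219 172 141 142 104  94 102]
 [189 223 225 223 220 218 220 220 219 218 172 149 144]
 [128 214 224 213 195 192 196 203 218 222 222 216 216]
 [125 212 214 145 119 118 109 113 186 221 225 194 209]
 [124 213 197 127  98 109 102  96 150 216 222 154 199]
 [138 216 219 165 149 162 158 142 187 220 195 127 198]
 [178 221 226 216 219 222 223 214 221 220 153 138 203]
 [212 225 225 226 225 225 226 226 226 196 135 180 213]
 [220 224 225 225 225 225 225 226 221 154 163 209 217]
 [224 224 224 223 224 224 224 225 195 135 198 217 217]]
```

```bash
cat > hole.py <<'E'
from h import *
t=cam("top");s=cam("scene");r=np.radians(7.3);x=np.array([np.cos(r),np.sin(r)]);y=np.array([-x[1],x[0]])
import sys
zt=float(sys.argv[1]);out=[]
for nm,d,C,tip in(("top",t,(.6277,.168),(319.1,202.0)),("scene",s,(.6265,.1675),(345.7,268.8))):
    u,v=proj(d,[*(np.array(C)+.037*(x-y)),zt]).round().astype(int)
    W=np.clip(190-d["img"][v-4:v+5,u-4:u+5].min(2).astype(float),0,None)
    if nm=="scene": W=np.clip(190-d["img"][v-2:v+3,u-4:u+4].min(2).astype(float),0,None)
    yy,xx=np.mgrid[:W.shape[0],:W.shape[1]];cu=(W*xx).sum()/W.sum()+u-4;cv=(W*yy).sum()/W.sum()+v-(2 if nm=="scene" else 4)
    h=ray(d,cu,cv,zt)[:2];g=ray(d,*tip,.066)[:2];print(nm,"hole px",round(cu,1),round(cv,1),"hole",h.round(4),"tip",g.round(4),"tip-hole mm",((g-h)*1000).round(1))
# tip check in reference pictures
for nm,d,f,(u,v) in(("top",t,"pics/top0.png",(319,202)),("scene",s,"pics/scene0.png",(346,270))):
    I=cv2.imread(f).min(2);print(nm,u-5,v-6);print(I[v-6:v+7,u-5:u+6])
E
python3 hole.py 0.078
```

```text
top hole px 319.8 199.6 hole [0.6698 0.1354] tip [0.6677 0.1369] tip-hole mm [-2.   1.5]
scene hole px 346.3 262.9 hole [0.6686 0.1373] tip [0.6637 0.136 ] tip-hole mm [-4.9 -1.3]
top 314 196
[[157 150 147 151 151 155 152 157 160 161 161]
 [156 148 152 155 151 150 148 153 154 156 153]
 [158 155 157 157 157 151 149 155 151 149 151]
 [164 159 161 157 150 153 144 149 150 152 154]
 [164 163 163 148 139 148 138 141 149 149 151]
 [163 164 161 131 126 145 122 123 145 153 150]
 [166 167 155 126  93  91  80 108 143 156 152]
 [169 164 159 118  69  47  60 100 141 154 151]
 [151 145 137  96  57  43  50  76 112 140 151]
 [119 126 127  85  46  42  48  68  96 122 144]
 [ 87  93  88  68  53  47  48  69  73 106 145]
 [ 81  73  72  84 100  58  40  65  75 100 143]
 [ 74  70  93 137 157  85  45  59  77 104 148]]
scene 341 264
[[224 224 222 219 218 217 217 218 217 215 215]
 [222 222 222 220 216 212 215 216 216 216 215]
 [221 222 222 219 219 214 214 216 215 215 215]
 [220 220 218 209 211 213 207 213 215 215 215]
 [216 215 210 170 128 117 145 202 215 215 215]
 [215 215 194 134 111 110 110 188 213 215 214]
 [216 215 193 129 103 105 104 167 208 215 215]
 [217 216 194 127  97 100  98 167 209 216 215]
 [219 217 187 123  97  98  97 166 209 215 215]
 [223 220 174 113  97  99  96 175 211 215 215]
 [225 223 179 114  96  98  95 194 215 215 215]
 [218 226 184 116  95  98  95 194 215 215 215]
 [178 215 180 116  95  98  94 194 216 216 215]]
```

Run:
```python
exec(open("blade.py").read())
H=tri((319.8,199.6),(346.3,262.9));print("hole",H[0].round(4),np.round(H[1],4))
for a in((319.3,200.8),(319.2,201.5)):
    T=tri(a,(345.4,268.4));print("tip",T[0].round(4),np.round(T[1],4),"tip-hole",((T[0]-H[0])*1000).round(1))
```

```text
hole [0.6689 0.1364 0.0783] [0.0011 0.0011]
tip [0.6709 0.138  0.0617] [0.0019 0.0019] tip-hole [  2.    1.6 -16.7]
tip [0.6691 0.1377 0.0629] [0.0014 0.0014] tip-hole [  0.2   1.4 -15.5]
```

```bash
python3 -m jog '[{"dx":0.006,"dy":0,"dz":0.006,"ax":0,"ay":0,"az":0,"grip":-1},{"dx":0.009,"dy":0,"dz":0.014,"ax":0,"ay":0,"az":0,"grip":-1},{"dx":0.012,"dy":0,"dz":0.021,"ax":0,"ay":0,"az":0,"grip":-1},{"dx":0.015,"dy":0,"dz":0.029,"ax":0,"ay":0,"az":0,"grip":-1},{"dx":0.018,"dy":0,"dz":0.036,"ax":0,"ay":0,"az":0,"grip":-1}]'
python3 -m jog '[{"dx":0,"dy":0,"dz":0,"ax":0,"ay":0,"az":0,"grip":-1},{"dx":0,"dy":0,"dz":0,"ax":0,"ay":0,"az":0,"grip":-1}]'
python3 plan.py '[[0.6275,0.168,0.1,97.3,-20]]' g; python3 -c "
from rig import manip;s=manip.get_state();print(s['contact_force'].round(1),s['moment'].round(2))"
```

```text
clock: 19.85
position: [0.6287, 0.1634, 0.0811]
ee_rot: [0.132, 0.651, 0.739, -0.114]
contact_force: [1.4, 0.7, -2.0]
width: 0.0171
gripper_force: 113.2
clock: 20.02
position: [0.6287, 0.1635, 0.0811]
ee_rot: [0.132, 0.651, 0.739, -0.114]
contact_force: [1.1, -0.2, -4.0]
width: 0.0175
gripper_force: 113.2
tcp [0.6287 0.1635 0.0811] grasp [0.6278 0.1698 0.0987] yaw(y axis) 97.31 z [ 0.047 -0.339 -0.939] q [ 0.34  0.55  1.51 -0.37  1.18  0.37]
[0.6275, 0.168, 0.1, 97.3, -20] d [-0.008 -0.002 -0.002] a [ 0.002  0.    -0.001] rows 0.1
[ 1.1 -0.2 -4. ] [ 0.44 -0.16  0.08]
```

```bash
python3 -m jog '[{"dx":0.002,"dy":0,"dz":0.006,"ax":0,"ay":0,"az":0,"grip":-1},{"dx":0.004,"dy":0,"dz":0.011,"ax":0,"ay":0,"az":0,"grip":-1},{"dx":0.006,"dy":0,"dz":0.017,"ax":0,"ay":0,"az":0,"grip":-1},{"dx":0.008,"dy":0,"dz":0.023,"ax":0,"ay":0,"az":0,"grip":-1},{"dx":0.01,"dy":0,"dz":0.028,"ax":0,"ay":0,"az":0,"grip":-1}]'
python3 -m jog '[{"dx":0,"dy":0,"dz":0,"ax":0,"ay":0,"az":0,"grip":-1},{"dx":0,"dy":0,"dz":0,"ax":0,"ay":0,"az":0,"grip":-1}]'
python3 plan.py '[[0.6275,0.168,0.1,97.3,-20]]' g; python3 -c "
from rig import manip;s=manip.get_state();print(s['contact_force'].round(1),s['moment'].round(2))"
```

```text
clock: 20.43
position: [0.6294, 0.1636, 0.0741]
ee_rot: [0.132, 0.651, 0.739, -0.113]
contact_force: [4.0, -0.4, -1.3]
width: 0.0179
gripper_force: 113.3
clock: 20.6
position: [0.6294, 0.1636, 0.0738]
ee_rot: [0.132, 0.651, 0.739, -0.113]
contact_force: [6.3, 1.1, -3.8]
width: 0.0175
gripper_force: 113.1
tcp [0.6294 0.1636 0.0738] grasp [0.6285 0.1699 0.0914] yaw(y axis) 97.34 z [ 0.048 -0.339 -0.94 ] q [ 0.34  0.56  1.52 -0.37  1.17  0.37]
[0.6275, 0.168, 0.1, 97.3, -20] d [-0.018 -0.005 -0.03 ] a [ 0.003  0.    -0.001] rows 0.2
[ 6.3  1.1 -3.8] [ 0.4  -0.88  0.29]
```

```bash
python3 -m jog '[{"dx":0,"dy":0.005,"dz":0,"ax":0,"ay":0,"az":0,"grip":-1},{"dx":0.002,"dy":0.008,"dz":0.006,"ax":0,"ay":0,"az":0,"grip":-1},{"dx":0.004,"dy":0.008,"dz":0.012,"ax":0,"ay":0,"az":0,"grip":-1},{"dx":0.006,"dy":0.008,"dz":0.018,"ax":0,"ay":0,"az":0,"grip":-1},{"dx":0.008,"dy":0.008,"dz":0.024,"ax":0,"ay":0,"az":0,"grip":-1}]'
python3 -m jog '[{"dx":0,"dy":0,"dz":0,"ax":0,"ay":0,"az":0,"grip":-1},{"dx":0,"dy":0,"dz":0,"ax":0,"ay":0,"az":0,"grip":-1}]'
python3 plan.py '[[0.6275,0.168,0.1,97.3,-20]]' g; python3 -c "
from rig import manip;s=manip.get_state();print(s['contact_force'].round(1),s['moment'].round(2))"
```

```text
clock: 21.02
position: [0.6296, 0.1633, 0.067]
ee_rot: [0.131, 0.651, 0.739, -0.115]
contact_force: [0.7, 1.5, -2.1]
width: 0.0176
gripper_force: 113.2
clock: 21.18
position: [0.6297, 0.1633, 0.0668]
ee_rot: [0.131, 0.651, 0.739, -0.115]
contact_force: [1.5, 1.1, -5.0]
width: 0.0179
gripper_force: 112.9
tcp [0.6297 0.1633 0.0668] grasp [0.6288 0.1697 0.0844] yaw(y axis) 97.28 z [ 0.044 -0.34  -0.939] q [ 0.34  0.56  1.52 -0.38  1.16  0.38]
[0.6275, 0.168, 0.1, 97.3, -20] d [-0.027 -0.006 -0.057] a [ 0.001  0.001 -0.   ] rows 0.4
[ 1.5  1.1 -5. ] [ 0.48 -0.25  0.16]
```

```bash
python3 -m jog '[{"dx":0.001,"dy":0.002,"dz":0.004,"ax":0,"ay":0,"az":0,"grip":-1},{"dx":0.003,"dy":0.002,"dz":0.008,"ax":0,"ay":0,"az":0,"grip":-1},{"dx":0.004,"dy":0.002,"dz":0.012,"ax":0,"ay":0,"az":0,"grip":-1},{"dx":0.005,"dy":0.002,"dz":0.015,"ax":0,"ay":0,"az":0,"grip":-1},{"dx":0.006,"dy":0.002,"dz":0.019,"ax":0,"ay":0,"az":0,"grip":-1}]' 120
python3 -m jog '[{"dx":0,"dy":0,"dz":0,"ax":0,"ay":0,"az":0,"grip":-1},{"dx":0,"dy":0,"dz":0,"ax":0,"ay":0,"az":0,"grip":-1}]'
python3 plan.py '[[0.6275,0.168,0.1,97.3,-20]]' g; python3 -c "
from rig import manip;s=manip.get_state();print(s['contact_force'].round(1),s['moment'].round(2))"
```

```text
clock: 21.6
position: [0.6302, 0.1629, 0.0626]
ee_rot: [0.131, 0.651, 0.739, -0.115]
contact_force: [-2.2, 0.9, 3.5]
width: 0.0174
gripper_force: 119.4
clock: 21.77
position: [0.6303, 0.163, 0.0626]
ee_rot: [0.131, 0.651, 0.739, -0.115]
contact_force: [-1.6, -0.5, -1.2]
width: 0.0175
gripper_force: 118.4
tcp [0.6303 0.163  0.0626] grasp [0.6295 0.1694 0.0802] yaw(y axis) 97.28 z [ 0.045 -0.34  -0.939] q [ 0.33  0.57  1.52 -0.38  1.15  0.38]
[0.6275, 0.168, 0.1, 97.3, -20] d [-0.031 -0.008 -0.073] a [ 0.001  0.001 -0.001] rows 0.5
[-1.6 -0.5 -1.2] [ 0.2   0.29 -0.04]
```

```bash
python3 -m jog '[{"dx":0.001,"dy":0,"dz":0.003,"ax":0,"ay":0,"az":0,"grip":-1},{"dx":0.003,"dy":0,"dz":0.008,"ax":0,"ay":0,"az":0,"grip":-1},{"dx":0.003,"dy":0,"dz":0.008,"ax":0,"ay":0,"az":0,"grip":-1},{"dx":0.003,"dy":0,"dz":0.008,"ax":0,"ay":0,"az":0,"grip":-1}]'
python3 plan.py '[[0.6275,0.168,0.1,97.3,-20]]' g; python3 -c "
from rig import manip;s=manip.get_state();print(s['contact_force'].round(1),s['moment'].round(2))"
```

```text
clock: 22.1
position: [0.6303, 0.163, 0.0625]
ee_rot: [0.132, 0.651, 0.739, -0.114]
contact_force: [-5.1, 1.0, 8.1]
width: 0.0173
gripper_force: 119.8
tcp [0.6303 0.163  0.0625] grasp [0.6294 0.1694 0.0801] yaw(y axis) 97.27 z [ 0.046 -0.341 -0.939] q [ 0.34  0.57  1.52 -0.38  1.15  0.38]
[0.6275, 0.168, 0.1, 97.3, -20] d [-0.031 -0.008 -0.073] a [ 0.001  0.001 -0.001] rows 0.5
[-5.1  1.   8.1] [-0.1   0.71 -0.27]
```

```bash
python3 -m jog '[{"dx":0.003,"dy":-0.003,"dz":0.008,"ax":0,"ay":0,"az":0,"grip":-1},{"dx":0.006,"dy":-0.004,"dz":0.016,"ax":0,"ay":0,"az":0,"grip":-1},{"dx":0.009,"dy":-0.005,"dz":0.024,"ax":0,"ay":0,"az":0,"grip":-1},{"dx":0.011,"dy":-0.005,"dz":0.03,"ax":0,"ay":0,"az":0,"grip":-1},{"dx":0.011,"dy":-0.005,"dz":0.03,"ax":0,"ay":0,"az":0,"grip":-1}]'
python3 plan.py '[[0.6275,0.168,0.1,97.3,-20]]' g; python3 -c "
from rig import manip;s=manip.get_state();print(s['contact_force'].round(1),s['moment'].round(2))"
```

```text
clock: 22.52
position: [0.6303, 0.1629, 0.0624]
ee_rot: [0.135, 0.651, 0.738, -0.113]
contact_force: [-12.8, 4.0, 41.3]
width: 0.0175
gripper_force: 124.4
tcp [0.6303 0.1629 0.0624] grasp [0.6294 0.1693 0.0799] yaw(y axis) 97.25 z [ 0.052 -0.343 -0.938] q [ 0.34  0.57  1.53 -0.38  1.14  0.39]
[0.6275, 0.168, 0.1, 97.3, -20] d [-0.032 -0.008 -0.074] a [ 0.005  0.003 -0.002] rows 0.5
[-12.8   4.   41.3] [-1.3   2.   -0.69]
```

```bash
python3 -m jog '[{"dx":0,"dy":-0.005,"dz":0,"ax":0,"ay":0,"az":0,"grip":-1},{"dx":0,"dy":-0.008,"dz":0,"ax":0,"ay":0,"az":0,"grip":-1},{"dx":0,"dy":-0.008,"dz":0,"ax":0,"ay":0,"az":0,"grip":-1},{"dx":0,"dy":-0.008,"dz":0,"ax":0,"ay":0,"az":0,"grip":-1}]'
python3 - <<'E'
from h import *
t=cam("top");s=cam("scene");st=manip.get_state();print(st["contact_force"].round(1),st["gripper_force"],st["position"].round(4))
r=np.radians(7.3);x=np.array([np.cos(r),np.sin(r)]);y=np.array([-x[1],x[0]])
I=s["img"][230:330,270:400].astype(int);m=((I[...,1]-I[...,0]>=1)&(I.min(2)>120)).astype(np.uint8)
m=cv2.morphologyEx(m,cv2.MORPH_OPEN,np.ones((3,3),np.uint8));c=max(cv2.findContours(m,0,2)[0],key=cv2.contourArea)[:,0]+[270,230]
print("obs hull",cv2.approxPolyDP(cv2.convexHull(c),2,True)[:,0].tolist())
for z in(.049,.055):print(z,"pred corners",[proj(s,[*(np.array([.6265,.1675])+.048*(i*x+j*y)),z]).round(1).tolist() for i,j in((1,-1),(-1,-1),(-1,1))])
for nm,d in(("top",t),("scene",s)):
    ref=cv2.imread(f"pics/{nm}0.png")[:,:,::-1];D=np.abs(d["img"].astype(int)-ref).sum(2)>90
    for n,P in(("dish",(.40,.03,.01)),("jar",(.755,.035,.05)),("tweez",(.36,.25,0)),("spat blade",(.46,.305,0))):
        u,v=proj(d,P).round().astype(int);print(nm,n,u,v,"changed px",int(D[max(v-8,0):v+9,max(u-12,0):u+13].sum()))
E
```

```text
clock: 22.85
position: [0.6302, 0.163, 0.0624]
ee_rot: [0.136, 0.651, 0.738, -0.111]
contact_force: [-9.3, 4.5, 37.2]
width: 0.0174
gripper_force: 124.0
[-9.7  3.8 38.3] 123.9758312702179 [0.6302 0.1629 0.0624]
obs hull [[351, 272], [339, 299], [302, 291], [300, 279], [304, 273]]
0.049 pred corners [[353.1, 272.0], [338.3, 301.0], [293.8, 289.6]]
0.055 pred corners [[353.2, 269.9], [338.3, 298.8], [293.7, 287.4]]
top dish 365 319 changed px 0
top jar 361 170 changed px 0
top tweez 271 336 changed px 37
top spat blade 249 293 changed px 262
scene dish 333 400 changed px 0
scene jar 406 265 changed px 0
scene tweez 215 372 changed px 0
scene spat blade 225 326 changed px 25
```

```bash
python3 -c "
from rig import manip;print(manip.sign_off())"
```

```text
the job is handed in; nothing more can be done
None
```

I handed the job in with the plate flat in the seat, the spatula back on the worktop, and the top half on both dowels, held and pressed at about 38 N (about 23 s of the 72 s used); I viewed 12 pictures, two over the limit of 10, and no verdict came back.

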